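# Scatter tile chips into a casting mould and slide it under the curing lamp

## Robot

A 7-joint arm with a two-finger parallel gripper is mounted at the origin on the work surface. World frame = base frame: x ahead of the robot, y to its left, z up, the work surface at z = 0. Lengths are in m, angles in rad, forces in N, time in s.
With the tool pointing down it reaches from about 0.35 to 0.9 m from the base axis. Payload 8.1 kg.
Tool frame: the origin (TCP) lies between the finger pads; the fingertips stand robot.finger_overhang ahead of it and the grasp point (between the pads) is the TCP (robot.finger_overhang is the distance from the TCP to the fingertips, in m); x points along the fingers, z is the direction in which the jaws open and shut, and the axes are right-handed (so a half turn about x gives the same grasp; the last joint's range is limited). The gripper opens to 92 mm and grips with 3 to 60 N. Pads are 19 mm wide; open, the fingers measure 130 mm over their backs; the gripper's body (75 mm by 190 mm) begins 47 mm behind the grasp point.
Start: joints at [-1.282, 0.434, 0.025, 1.573, -0.012, 1.134, -0.075], TCP at [0.239, 0.578, 0.208] pointing down, gripper open.
Joint ranges: [-2.62, 2.62], [-0.44, 2.09], [-1.27, 1.32], [0.08, 2.57], [-1.32, 4.46], [0.12, 2], [-2.74, 2.74]. Speed limits (rad/s): [2.22, 2.22, 3.01, 3.01, 3.14, 3.14, 3.14].

## Interface

Orientations are given as a unit quaternion [w, x, y, z].
In Python, from workcell import observe, grab_frame, job, spot_in, trace, spot_point, robot gives the robot as it stands. The module is installed in compiled form; this text tells all that it offers.
- The arm moves only by the shell command python3 -m pendant 'ROWS' [OPENING] [FORCE]. ROWS is JSON, a list of rows, each a list of 2 entries, a list of its own where there are three numbers: the shift along the tool's x, y, z in m, then the turn, a rotation vector about the tool's x, y, z in rad. A call has 1 to 12 rows; each row shifts and turns the commanded pose from where the row before left it, along the tool's axes as they then stand; what a row does not reach is not made up. A row lasts 1/10 s, in which the tool goes at most 50 mm and 8.59 degrees, less where a joint would pass 70% of its speed; a pose out of reach is approached as far as the arm can. A call is refused whole if a number of a shift passes 0.05 or a number of a turn 0.15, either way. A call with a gripper value outside its range is refused whole. OPENING is the finger opening in m, from 0 to 0.0918, set as the call begins (- or left out, the last holds). The fingers move at their own pace and stop on an object; FORCE is the grip in N (left out, the last holds). Time passes only in rows, so rows that do not move let the fingers close. It gives the time, the measured TCP pose, the force and the opening at its end, in the units of the state.
- observe(): the state, without advancing time (a new reading comes with each control period).
- grab_frame(name): name is "side" or "top" or "wrist"; returns a dict with "color" (400x640x3 uint8, blue, green, red), "vertical_fov" (degrees; the focal length in pixels is half the picture's height over the tangent of half this angle, whatever the lens; pixels are square), "cx", "cy" (the principal point, pixels), "world_to_cam" (4x4, takes a point from world to camera coordinates); the wrist camera has in their place "mount" (4x4, takes a point from camera to tool coordinates, whose origin is the TCP and whose axes are the tool frame's). Camera axes: x right, y down, z forward; pixel columns grow to the right and rows downward; lengths in m; the calibration is good to about 2 mm. A picture is of the moment at which its call begins: read the wrist's pose just before it. There is no depth.
- job.sign_off(): hands the job in, once; it reports no verdict.
Trained networks look in a picture, given as the dict that the camera call returned (one of the last four; its "shot" number tells which), for a name from the list of things; names that differ only in an ending like _2 or _b are one class to them, and where a whole thing is asked for, a point or a joint stands for the part that bears it (a point fixed in the world has none). Each returns a list of dicts, best first, with "confidence" (0 to 1); they miss things now and then, are a little off and sometimes report something else, mostly with a low value. They report only what shows in the picture. A call takes as long as a camera call. They do not tell look-alikes from the thing itself.
- spot_in(picture, name): "box" ([left, top, right, bottom] in pixels, round what is visible of it).
- trace(picture, name): "mask" (400x640 bool, what is visible of it) and "box" ([left, top, right, bottom] in pixels, round what is visible of it).
- spot_point(picture, name): "pixel" ([column, row] in pixels: a listed point, or the origin of a listed thing).
The state is a dict: "time": time; "qpos": joint angles; "joint_velocities": joint speeds; "effort": joint torques, N m; "tcp_pos": TCP position; "tool_rot": TCP orientation; "contact_force": force on the tool from outside, world axes, zero at the start; "torque": the same for the moment, N m; "grip_width": finger opening in m.
Only numpy, scipy, OpenCV 4.12 (cv2) and the standard library are available. Lean on these libraries where they do the work, as an engineer would, in place of code of your own. Each camera call takes 0.05 s, during which the arm holds its last target. There are 200 camera calls.

## Task

Pick up the chip shaker by its handle and shake its eight tile chips out evenly over the three-bay mould, so that every bay gets at least two chips and none lands outside; the gripper must not touch the chips. Then put the empty shaker back upright on its rubber mat, the way it stood. Finally slide the mould along the table, without lifting it, flush against the front of the curing lamp; leave the mixing cup and the pigment jar where they stand.

Things in the scene. Friction and masses are not known exactly. Their poses are not given: they have to be found in the camera images.
- shaker: Chip shaker: narrow aluminium trough, 170 mm long (its x), 36 mm wide over the walls (52 over the feet), walls 55 mm high, open on top and at its +x end, where the chips leave. Origin: centre of the underside, z up. About 0.28 kg. The chips stand single file in its 28 mm wide channel. Jerky carrying may spill them: carry it with the lip raised 5 to 10 degrees.
- shaker_handle (a point): Centre of the shaker's handle: a black square post, 24 x 24 mm, from 61 to 105 mm above the shaker's underside, above the trough's middle, on a black bridge (50 mm along x, top at 61 mm). This point lies 85 mm above the underside; axes as the shaker.
- shaker_lip (a point): Middle of the shaker's pouring edge, 84 mm ahead (+x) of its middle, 19 mm above its underside. The smooth floor is crowned: it falls 6 degrees towards the lip there, and 14 degrees the other way at the rear. Tip the lip down slowly and chips slide out one by one from the front, the first at 14 to 24 degrees, the last at 30 to 42 (friction varies); 2 more degrees free one or two; tip back and the rest stay.
- mat: black rubber mat, fixed, 220 x 100 x 3 mm (x, y, z), on which the shaker stands lengthwise; origin: centre of its underside. The shaker's place is its centre, with the shaker's +x along the mat's +x.
- mould: Open lilac silicone mould, loose, 0.35 to 0.7 kg: 260 mm long (its x), 100 wide (y), 34 high; walls and floor 8 mm thick. Origin: centre of the underside. Two cross ribs, 8 mm thick, tops 20 mm above the table, at x = -42 and +42 mm, make three bays about 78 mm (x) by 84 mm (y). Its -y side looks to the lamp; push it from its +y side.
- mould_bay_a (a point): centre of the floor of the bay at the mould's -x end (nearest the robot), 84 mm from the mould's middle, 8 mm above the table
- mould_bay_b (a point): centre of the floor of the middle bay, 8 mm above the table
- mould_bay_c (a point): centre of the floor of the bay at the mould's +x end, 84 mm from the mould's middle, 8 mm above the table
- mould_end_a (a point): lamp-side (-y) long face of the mould at its -x end, 10 mm above the table
- mould_end_c (a point): lamp-side (-y) long face of the mould at its +x end, 10 mm above the table
- lamp: curing lamp, fixed: a grey bar 300 mm long (its x), 122 mm high. Its front face, 50 mm high, is the stop for the mould: it lies in the plane y = 0 of the lamp's frame and looks to +y. A flat hood overhangs the face by 25 mm, from 100 mm above the table. Origin: middle of the face's foot, on the table.
- chip1_mid (a point): middle of tile chip 1, a terracotta block 18 x 18 x 15 mm, 12 g; chips are numbered from the shaker's rear (1) to its lip (8) at the start; all are alike
- chip2_mid (a point): middle of tile chip 2, a terracotta block 18 x 18 x 15 mm, 12 g; chips are numbered from the shaker's rear (1) to its lip (8) at the start; all are alike
- chip3_mid (a point): middle of tile chip 3, a terracotta block 18 x 18 x 15 mm, 12 g; chips are numbered from the shaker's rear (1) to its lip (8) at the start; all are alike
- chip4_mid (a point): middle of tile chip 4, a terracotta block 18 x 18 x 15 mm, 12 g; chips are numbered from the shaker's rear (1) to its lip (8) at the start; all are alike
- chip5_mid (a point): middle of tile chip 5, a terracotta block 18 x 18 x 15 mm, 12 g; chips are numbered from the shaker's rear (1) to its lip (8) at the start; all are alike
- chip6_mid (a point): middle of tile chip 6, a terracotta block 18 x 18 x 15 mm, 12 g; chips are numbered from the shaker's rear (1) to its lip (8) at the start; all are alike
- chip7_mid (a point): middle of tile chip 7, a terracotta block 18 x 18 x 15 mm, 12 g; chips are numbered from the shaker's rear (1) to its lip (8) at the start; all are alike
- chip8_mid (a point): middle of tile chip 8, a terracotta block 18 x 18 x 15 mm, 12 g; chips are numbered from the shaker's rear (1) to its lip (8) at the start; all are alike
- mixing_cup: bystander: white plastic cup, 80 mm across, 100 mm high; origin: centre of its underside
- pigment_jar: bystander: white jar with a black cap, 56 mm across, 60 mm high; origin: centre of its underside
There are look-alikes about, which are no part of the job. What is shaped like the shaker but red is not meant.

How it is judged:
On the way, in this order (a step that is already met when the one before it is completed fails the run):
1. all eight chips lie in the mould, at least two in each bay, while the mould is still at least 25 mm from the lamp ((horizontal distance between chip1_mid and mould_bay_a below 0.049 m or horizontal distance between chip1_mid and mould_bay_b below 0.049 m or horizontal distance between chip1_mid and mould_bay_c below 0.049 m) and (horizontal distance between chip2_mid and mould_bay_a below 0.049 m or horizontal distance between chip2_mid and mould_bay_b below 0.049 m or horizontal distance between chip2_mid and mould_bay_c below 0.049 m) and (horizontal distance between chip3_mid and mould_bay_a below 0.049 m or horizontal distance between chip3_mid and mould_bay_b below 0.049 m or horizontal distance between chip3_mid and mould_bay_c below 0.049 m) and (horizontal distance between chip4_mid and mould_bay_a below 0.049 m or horizontal distance between chip4_mid and mould_bay_b below 0.049 m or horizontal distance between chip4_mid and mould_bay_c below 0.049 m) and (horizontal distance between chip5_mid and mould_bay_a below 0.049 m or horizontal distance between chip5_mid and mould_bay_b below 0.049 m or horizontal distance between chip5_mid and mould_bay_c below 0.049 m) and (horizontal distance between chip6_mid and mould_bay_a below 0.049 m or horizontal distance between chip6_mid and mould_bay_b below 0.049 m or horizontal distance between chip6_mid and mould_bay_c below 0.049 m) and (horizontal distance between chip7_mid and mould_bay_a below 0.049 m or horizontal distance between chip7_mid and mould_bay_b below 0.049 m or horizontal distance between chip7_mid and mould_bay_c below 0.049 m) and (horizontal distance between chip8_mid and mould_bay_a below 0.049 m or horizontal distance between chip8_mid and mould_bay_b below 0.049 m or horizontal distance between chip8_mid and mould_bay_c below 0.049 m) and height (world z) of each of chip1_mid, chip2_mid, chip3_mid, chip4_mid, chip5_mid, chip6_mid, chip7_mid, chip8_mid below 0.065 m and horizontal distance between any of chip2_mid, chip3_mid, chip4_mid, chip5_mid, chip6_mid, chip7_mid, chip8_mid and mould_bay_a below 0.049 m and horizontal distance between any of chip1_mid, chip3_mid, chip4_mid, chip5_mid, chip6_mid, chip7_mid, chip8_mid and mould_bay_a below 0.049 m and horizontal distance between any of chip1_mid, chip2_mid, chip4_mid, chip5_mid, chip6_mid, chip7_mid, chip8_mid and mould_bay_a below 0.049 m and horizontal distance between any of chip1_mid, chip2_mid, chip3_mid, chip5_mid, chip6_mid, chip7_mid, chip8_mid and mould_bay_a below 0.049 m and horizontal distance between any of chip1_mid, chip2_mid, chip3_mid, chip4_mid, chip6_mid, chip7_mid, chip8_mid and mould_bay_a below 0.049 m and horizontal distance between any of chip1_mid, chip2_mid, chip3_mid, chip4_mid, chip5_mid, chip7_mid, chip8_mid and mould_bay_a below 0.049 m and horizontal distance between any of chip1_mid, chip2_mid, chip3_mid, chip4_mid, chip5_mid, chip6_mid, chip8_mid and mould_bay_a below 0.049 m and horizontal distance between any of chip1_mid, chip2_mid, chip3_mid, chip4_mid, chip5_mid, chip6_mid, chip7_mid and mould_bay_a below 0.049 m and horizontal distance between any of chip2_mid, chip3_mid, chip4_mid, chip5_mid, chip6_mid, chip7_mid, chip8_mid and mould_bay_b below 0.049 m and horizontal distance between any of chip1_mid, chip3_mid, chip4_mid, chip5_mid, chip6_mid, chip7_mid, chip8_mid and mould_bay_b below 0.049 m and horizontal distance between any of chip1_mid, chip2_mid, chip4_mid, chip5_mid, chip6_mid, chip7_mid, chip8_mid and mould_bay_b below 0.049 m and horizontal distance between any of chip1_mid, chip2_mid, chip3_mid, chip5_mid, chip6_mid, chip7_mid, chip8_mid and mould_bay_b below 0.049 m and horizontal distance between any of chip1_mid, chip2_mid, chip3_mid, chip4_mid, chip6_mid, chip7_mid, chip8_mid and mould_bay_b below 0.049 m and horizontal distance between any of chip1_mid, chip2_mid, chip3_mid, chip4_mid, chip5_mid, chip7_mid, chip8_mid and mould_bay_b below 0.049 m and horizontal distance between any of chip1_mid, chip2_mid, chip3_mid, chip4_mid, chip5_mid, chip6_mid, chip8_mid and mould_bay_b below 0.049 m and horizontal distance between any of chip1_mid, chip2_mid, chip3_mid, chip4_mid, chip5_mid, chip6_mid, chip7_mid and mould_bay_b below 0.049 m and horizontal distance between any of chip2_mid, chip3_mid, chip4_mid, chip5_mid, chip6_mid, chip7_mid, chip8_mid and mould_bay_c below 0.049 m and horizontal distance between any of chip1_mid, chip3_mid, chip4_mid, chip5_mid, chip6_mid, chip7_mid, chip8_mid and mould_bay_c below 0.049 m and horizontal distance between any of chip1_mid, chip2_mid, chip4_mid, chip5_mid, chip6_mid, chip7_mid, chip8_mid and mould_bay_c below 0.049 m and horizontal distance between any of chip1_mid, chip2_mid, chip3_mid, chip5_mid, chip6_mid, chip7_mid, chip8_mid and mould_bay_c below 0.049 m and horizontal distance between any of chip1_mid, chip2_mid, chip3_mid, chip4_mid, chip6_mid, chip7_mid, chip8_mid and mould_bay_c below 0.049 m and horizontal distance between any of chip1_mid, chip2_mid, chip3_mid, chip4_mid, chip5_mid, chip7_mid, chip8_mid and mould_bay_c below 0.049 m and horizontal distance between any of chip1_mid, chip2_mid, chip3_mid, chip4_mid, chip5_mid, chip6_mid, chip8_mid and mould_bay_c below 0.049 m and horizontal distance between any of chip1_mid, chip2_mid, chip3_mid, chip4_mid, chip5_mid, chip6_mid, chip7_mid and mould_bay_c below 0.049 m and linear speed of each of chip1, chip2, chip3, chip4, chip5, chip6, chip7, chip8 below 0.03 m/s and y of mould in the frame of lamp above 0.075 m), for 0.2 s.
2. the shaker is released, upright on its mat as it stood (angle between shaker's own z axis and vertical below 0.08 rad and horizontal distance between shaker and mat below 0.03 m and angle between the x axis of shaker and the x axis of mat, either way round below 0.25 rad and height (world z) of shaker below 0.008 m and contact force between the fingers and shaker below 0.1 N and linear speed of shaker below 0.02 m/s), for 0.2 s.
At the end, for the whole second after the job is handed in: All 8 chips lie still in the mould, at least 2 in each bay; the mould lies flat, both ends of its long side within 7 mm of the lamp's face, centred to 50 mm; the shaker stands released and upright on its mat, within 30 mm and 0.25 rad of its place; all at rest (all of step 2 and (horizontal distance between chip1_mid and mould_bay_a below 0.049 m or horizontal distance between chip1_mid and mould_bay_b below 0.049 m or horizontal distance between chip1_mid and mould_bay_c below 0.049 m) and (horizontal distance between chip2_mid and mould_bay_a below 0.049 m or horizontal distance between chip2_mid and mould_bay_b below 0.049 m or horizontal distance between chip2_mid and mould_bay_c below 0.049 m) and (horizontal distance between chip3_mid and mould_bay_a below 0.049 m or horizontal distance between chip3_mid and mould_bay_b below 0.049 m or horizontal distance between chip3_mid and mould_bay_c below 0.049 m) and (horizontal distance between chip4_mid and mould_bay_a below 0.049 m or horizontal distance between chip4_mid and mould_bay_b below 0.049 m or horizontal distance between chip4_mid and mould_bay_c below 0.049 m) and (horizontal distance between chip5_mid and mould_bay_a below 0.049 m or horizontal distance between chip5_mid and mould_bay_b below 0.049 m or horizontal distance between chip5_mid and mould_bay_c below 0.049 m) and (horizontal distance between chip6_mid and mould_bay_a below 0.049 m or horizontal distance between chip6_mid and mould_bay_b below 0.049 m or horizontal distance between chip6_mid and mould_bay_c below 0.049 m) and (horizontal distance between chip7_mid and mould_bay_a below 0.049 m or horizontal distance between chip7_mid and mould_bay_b below 0.049 m or horizontal distance between chip7_mid and mould_bay_c below 0.049 m) and (horizontal distance between chip8_mid and mould_bay_a below 0.049 m or horizontal distance between chip8_mid and mould_bay_b below 0.049 m or horizontal distance between chip8_mid and mould_bay_c below 0.049 m) and height (world z) of each of chip1_mid, chip2_mid, chip3_mid, chip4_mid, chip5_mid, chip6_mid, chip7_mid, chip8_mid below 0.065 m and horizontal distance between any of chip2_mid, chip3_mid, chip4_mid, chip5_mid, chip6_mid, chip7_mid, chip8_mid and mould_bay_a below 0.049 m and horizontal distance between any of chip1_mid, chip3_mid, chip4_mid, chip5_mid, chip6_mid, chip7_mid, chip8_mid and mould_bay_a below 0.049 m and horizontal distance between any of chip1_mid, chip2_mid, chip4_mid, chip5_mid, chip6_mid, chip7_mid, chip8_mid and mould_bay_a below 0.049 m and horizontal distance between any of chip1_mid, chip2_mid, chip3_mid, chip5_mid, chip6_mid, chip7_mid, chip8_mid and mould_bay_a below 0.049 m and horizontal distance between any of chip1_mid, chip2_mid, chip3_mid, chip4_mid, chip6_mid, chip7_mid, chip8_mid and mould_bay_a below 0.049 m and horizontal distance between any of chip1_mid, chip2_mid, chip3_mid, chip4_mid, chip5_mid, chip7_mid, chip8_mid and mould_bay_a below 0.049 m and horizontal distance between any of chip1_mid, chip2_mid, chip3_mid, chip4_mid, chip5_mid, chip6_mid, chip8_mid and mould_bay_a below 0.049 m and horizontal distance between any of chip1_mid, chip2_mid, chip3_mid, chip4_mid, chip5_mid, chip6_mid, chip7_mid and mould_bay_a below 0.049 m and horizontal distance between any of chip2_mid, chip3_mid, chip4_mid, chip5_mid, chip6_mid, chip7_mid, chip8_mid and mould_bay_b below 0.049 m and horizontal distance between any of chip1_mid, chip3_mid, chip4_mid, chip5_mid, chip6_mid, chip7_mid, chip8_mid and mould_bay_b below 0.049 m and horizontal distance between any of chip1_mid, chip2_mid, chip4_mid, chip5_mid, chip6_mid, chip7_mid, chip8_mid and mould_bay_b below 0.049 m and horizontal distance between any of chip1_mid, chip2_mid, chip3_mid, chip5_mid, chip6_mid, chip7_mid, chip8_mid and mould_bay_b below 0.049 m and horizontal distance between any of chip1_mid, chip2_mid, chip3_mid, chip4_mid, chip6_mid, chip7_mid, chip8_mid and mould_bay_b below 0.049 m and horizontal distance between any of chip1_mid, chip2_mid, chip3_mid, chip4_mid, chip5_mid, chip7_mid, chip8_mid and mould_bay_b below 0.049 m and horizontal distance between any of chip1_mid, chip2_mid, chip3_mid, chip4_mid, chip5_mid, chip6_mid, chip8_mid and mould_bay_b below 0.049 m and horizontal distance between any of chip1_mid, chip2_mid, chip3_mid, chip4_mid, chip5_mid, chip6_mid, chip7_mid and mould_bay_b below 0.049 m and horizontal distance between any of chip2_mid, chip3_mid, chip4_mid, chip5_mid, chip6_mid, chip7_mid, chip8_mid and mould_bay_c below 0.049 m and horizontal distance between any of chip1_mid, chip3_mid, chip4_mid, chip5_mid, chip6_mid, chip7_mid, chip8_mid and mould_bay_c below 0.049 m and horizontal distance between any of chip1_mid, chip2_mid, chip4_mid, chip5_mid, chip6_mid, chip7_mid, chip8_mid and mould_bay_c below 0.049 m and horizontal distance between any of chip1_mid, chip2_mid, chip3_mid, chip5_mid, chip6_mid, chip7_mid, chip8_mid and mould_bay_c below 0.049 m and horizontal distance between any of chip1_mid, chip2_mid, chip3_mid, chip4_mid, chip6_mid, chip7_mid, chip8_mid and mould_bay_c below 0.049 m and horizontal distance between any of chip1_mid, chip2_mid, chip3_mid, chip4_mid, chip5_mid, chip7_mid, chip8_mid and mould_bay_c below 0.049 m and horizontal distance between any of chip1_mid, chip2_mid, chip3_mid, chip4_mid, chip5_mid, chip6_mid, chip8_mid and mould_bay_c below 0.049 m and horizontal distance between any of chip1_mid, chip2_mid, chip3_mid, chip4_mid, chip5_mid, chip6_mid, chip7_mid and mould_bay_c below 0.049 m and linear speed of each of chip1, chip2, chip3, chip4, chip5, chip6, chip7, chip8 below 0.03 m/s and y of each of mould_end_a, mould_end_c in the frame of lamp below 0.007 m and x of mould in the frame of lamp between -0.05 and 0.05 m and linear speed of mould below 0.01 m/s and angle between mould's own z axis and vertical below 0.05 rad); the robot touches nothing.
It fails at once if the gripper touches a chip (contact force between the fingers and chip1 above 0.3 N or contact force between the fingers and chip2 above 0.3 N or contact force between the fingers and chip3 above 0.3 N or contact force between the fingers and chip4 above 0.3 N or contact force between the fingers and chip5 above 0.3 N or contact force between the fingers and chip6 above 0.3 N or contact force between the fingers and chip7 above 0.3 N or contact force between the fingers and chip8 above 0.3 N).
It fails at once if the mould is lifted more than 15 mm or tilted more than 0.2 rad (height (world z) of mould above 0.015 m or angle between mould's own z axis and vertical above 0.2 rad).
It fails at once if the mixing cup or the pigment jar is moved more than 20 mm or tipped more than 0.3 rad (distance of any of mixing_cup, pigment_jar from where it was at the start of the episode above 0.02 m or angle between any of mixing_cup, pigment_jar's own z axis and vertical above 0.3 rad).
It also fails if it takes over 62 s, if anything falls off the work surface, if the arm or the gripper's body presses on something with over 40 N, if the wrist force passes 120 N, or if a joint passes its speed limit or range.

## Working session

There is one attempt and no reset: what is moved stays moved. The work goes in short steps, Python scripts to look and compute and a shell command to move; the robot and the scene stay as the last step left them, time stands still between calls to the robot, and variables do not carry over. Pictures are saved under pics/ and viewed, about 8 in all and at most 12, crops included, and the job is handed in when it is done.

```bash
mkdir -p pics; cat > h.py <<'E'
import numpy as np, cv2
from workcell import *
from scipy.spatial.transform import Rotation as R
def q2R(q): return R.from_quat([q[1],q[2],q[3],q[0]]).as_matrix()
def W2C(f,st=None):
    if 'world_to_cam' in f: return np.array(f['world_to_cam'])
    T=np.eye(4);T[:3,:3]=q2R(st['tool_rot']);T[:3,3]=st['tcp_pos']
    return np.linalg.inv(T@np.array(f['mount']))
def K(f):
    F=200/np.tan(np.radians(f['vertical_fov'])/2); return F,f['cx'],f['cy']
def ray(f,p,st=None):
    F,cx,cy=K(f);T=np.linalg.inv(W2C(f,st)); d=T[:3,:3]@np.array([(p[0]-cx)/F,(p[1]-cy)/F,1]);return T[:3,3],d
def atz(f,p,z,st=None):
    o,d=ray(f,p,st);return o+d*(z-o[2])/d[2]
def proj(f,X,st=None):
    F,cx,cy=K(f);c=W2C(f,st)@np.append(X,1);return np.array([cx+F*c[0]/c[2],cy+F*c[1]/c[2]])
def tri(a,b):
    A=np.zeros((3,3));v=np.zeros(3)
    for o,d in (a,b):
        d=d/np.linalg.norm(d);P=np.eye(3)-np.outer(d,d);A+=P;v+=P@o
    return np.linalg.solve(A,v)
E
python3 - <<'E'
from h import *
np.set_printoptions(precision=3,suppress=True)
s=observe();print(s['time'],s['tcp_pos'],s['tool_rot'],robot.finger_overhang);print(q2R(s['tool_rot']))
t=grab_frame('top');d=grab_frame('side')
cv2.imwrite('pics/a.png',t['color']);cv2.imwrite('pics/b.png',d['color'])
for n,f in(('top',t),('side',d)):
  print(n,np.linalg.inv(W2C(f))[:3,3],K(f))
  for k,z in (('shaker',0.003),('shaker_handle',.088),('shaker_lip',.022),('mat',0),('mould',0),('mould_bay_a',.008),('mould_bay_c',.008),('mould_end_a',.01),('mould_end_c',.01),('lamp',0),('mixing_cup',0),('pigment_jar',0)):
    for r in spot_point(f,k)[:3]: print(k,np.round(r['pixel'],1),round(r['confidence'],2),atz(f,r['pixel'],z))
E
```

```text
0.0 [0.239 0.577 0.207] [ 0.587 -0.393  0.588  0.393] 0.019
[[-0.    -0.924  0.382]
 [-0.002  0.382  0.924]
 [-1.    -0.    -0.002]]
top [0.428 0.1   1.283] (np.float64(437.5928937352229), 314.86798051246234, 190.90123845178277)
shaker [244.2 183.2] 0.91 [0.496 0.29  0.003]
shaker [154.9 250.2] 0.59 [0.299 0.545 0.003]
shaker [238.  261.8] 0.57 [0.267 0.304 0.003]
shaker_handle [150.9 257.1] 0.95 [0.289 0.526 0.088]
shaker_handle [239.9 183.1] 0.68 [0.492 0.289 0.088]
shaker_handle [237.1 261.6] 0.62 [0.278 0.293 0.088]
shaker_lip [272.7 193.3] 0.74 [0.467 0.204 0.022]
shaker_lip [152.7 222.8] 0.62 [0.379 0.546 0.022]
shaker_lip [344.9 199.6] 0.35 [ 0.45  -0.004  0.022]
mat [244.  186.4] 0.73 [0.487 0.29  0.   ]
mould [344.1 196.7] 0.56 [ 0.459 -0.003  0.   ]
mould_bay_a [344.3 139.4] 0.89 [ 0.627 -0.002  0.008]
mould_bay_a [343.1 170. ] 0.85 [0.537 0.001 0.008]
mould_bay_a [342.8 197.6] 0.78 [0.456 0.001 0.008]
mould_bay_c [344.3 139.4] 0.89 [ 0.627 -0.002  0.008]
mould_bay_c [343.1 170. ] 0.85 [0.537 0.001 0.008]
mould_bay_c [342.8 197.6] 0.78 [0.456 0.001 0.008]
mould_end_a [358.5
[... 1049 characters left out ...]
 0.74 [0.51  0.286 0.   ]
mould_bay_a [371.3 221.5] 0.89 [0.626 0.008 0.008]
mould_bay_a [323.5 244.1] 0.86 [ 0.461 -0.011  0.008]
mould_bay_a [284.1 192.3] 0.74 [0.505 0.276 0.008]
mould_bay_c [371.3 221.5] 0.89 [0.626 0.008 0.008]
mould_bay_c [323.5 244.1] 0.86 [ 0.461 -0.011  0.008]
mould_bay_c [284.1 192.3] 0.74 [0.505 0.276 0.008]
mould_end_a [320.6 261.8] 0.72 [ 0.415 -0.07   0.01 ]
mould_end_c [320.6 261.8] 0.72 [ 0.415 -0.07   0.01 ]
lamp [388.6 256.8] 0.71 [ 0.572 -0.131  0.   ]
mixing_cup [422.4 313.4] 0.95 [ 0.507 -0.322  0.   ]
mixing_cup [282.9 196.4] 0.26 [0.497 0.269 0.   ]
pigment_jar [328.9 174.6] 0.74 [0.689 0.314 0.   ]
pigment_jar [325.4 245.6] 0.56 [ 0.467 -0.01   0.   ]
```

View pics/a.png

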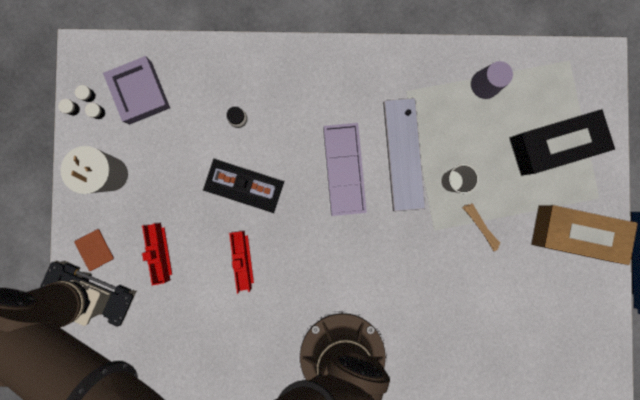

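View pics/b.png

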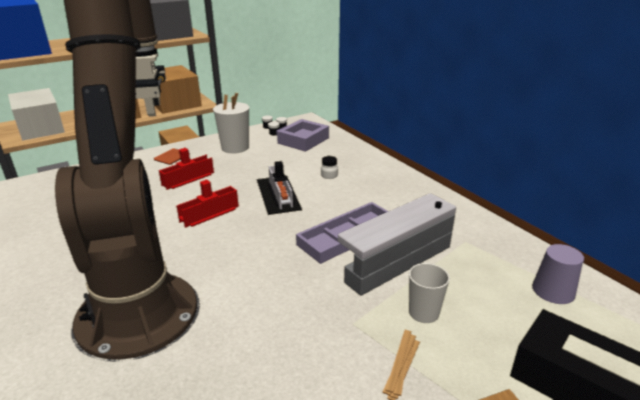

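Candidates for the shaker: a red one at (155,253), a red one at (241,262), and the aluminium one on the black mat at (244,185). I choose the last. Next is a close crop plus refined axes.

```bash
python3 - <<'E'
from h import *
np.set_printoptions(precision=3,suppress=True)
t=grab_frame('top');d=grab_frame('side')
a=cv2.resize(t['color'][145:230,195:295],None,fx=4,fy=4,interpolation=3);b=cv2.resize(d['color'][150:225,245:315],(400,340),interpolation=3)
cv2.imwrite('pics/c.png',np.hstack([a,b]))
def axes(n,z):
  for r in trace(t,n)[:2]:
    c=cv2.findContours(r['mask'].astype(np.uint8),0,2)[0];c=max(c,key=cv2.contourArea)[:,0]
    P=np.array([atz(t,p,z)[:2] for p in c],np.float32);m=cv2.minAreaRect(P)
    print(n,round(r['confidence'],2),r['box'],m);print(cv2.boxPoints(m))
for n,z in(('mat',.003),('shaker',.05),('mould',.034),('lamp',.122),('mixing_cup',.1),('pigment_jar',.06)):axes(n,z)
# dark mat
roi=np.zeros((400,640),np.uint8);g=t['color'].max(2)[145:230,195:295]<60;roi[145:230,195:295]=g
c=max(cv2.findContours(roi,0,2)[0],key=cv2.contourArea)[:,0]
P=np.array([atz(t,p,.003)[:2] for p in c],np.float32);m=cv2.minAreaRect(P);print('dark',m);print(cv2.boxPoints(m))
E
```

```text
mat 0.94 [203.5, 159.3, 283.2, 214.4] ((0.49016621708869934, 0.2933649718761444), (0.2216440886259079, 0.1011558473110199), 73.10591888427734)
[[0.41  0.202]
 [0.506 0.173]
 [0.571 0.385]
 [0.474 0.414]]
shaker 0.88 [212.8, 170.5, 272.5, 200.0] ((0.4939616322517395, 0.28594931960105896), (0.17433932423591614, 0.05257222056388855), 73.41976928710938)
[[0.444 0.21 ]
 [0.494 0.195]
 [0.544 0.362]
 [0.494 0.377]]
shaker 0.73 [138.8, 224.0, 171.5, 284.1] ((0.29590147733688354, 0.527902364730835), (0.17491348087787628, 0.07606586813926697), 10.652018547058105)
[[0.203 0.549]
 [0.217 0.474]
 [0.389 0.507]
 [0.375 0.581]]
mould 0.96 [319.8, 119.7, 365.4, 211.4] ((0.5395035743713379, 0.0008211731910705566), (0.26082444190979004, 0.10653673112392426), 5.9827494621276855)
[[ 0.404  0.04 ]
 [ 0.415 -0.066]
 [ 0.675 -0.039]
 [ 0.664  0.067]]
mould 0.73 [259.5, 186.2, 263.9, 191.2] ((0.48097893595695496, 0.24118414521217346), (0.017155641689896584, 0.014243473298847675), 0.7628887891769409)
[[0.472 0.248]
 [0.472 0.234]
 [0.49  0.234]
 [0.489 0.248]]
lamp 0.69 [383.2, 97.5, 424.7, 209.3] ((0.5716894268989563, -0.1506245881319046), (0.30215850472450256, 0.09086059033870697), 5.636950492858887)
[[ 0.417 -0.12 ]
 [ 0.426 -0.211]
 [ 0.727 -0.181]
 [ 0.718 -0.091]]
mixing_cup 0.94 [441.9, 162.5, 477.2, 192.1] ((0.5105671882629395, -0.3079715669155121), (0.0763610228896141, 0.0987095907330513), 0.5338876843452454)
[[ 0.472 -0.259]
 [ 0.473 -0.358]
 [ 0.549 -0.357]
 [ 0.548 -0.258]]
pigment_jar 0.86 [225.8, 105.8, 242.8, 127.6] ((0.6802466511726379, 0.3068509101867676), (0.06195034831762314, 0.049673326313495636), 45.53001022338867)
[[0.641 0.302]
 [0.676 0.267]
 [0.72  0.312]
 [0.684 0.346]]
dark ((0.4894738495349884, 0.2922097146511078), (0.21468478441238403, 0.0960361659526825), 72.58765411376953)
[[0.412 0.204]
 [0.503 0.175]
 [0.567 0.38 ]
 [0.476 0.409]]
```

View pics/c.png

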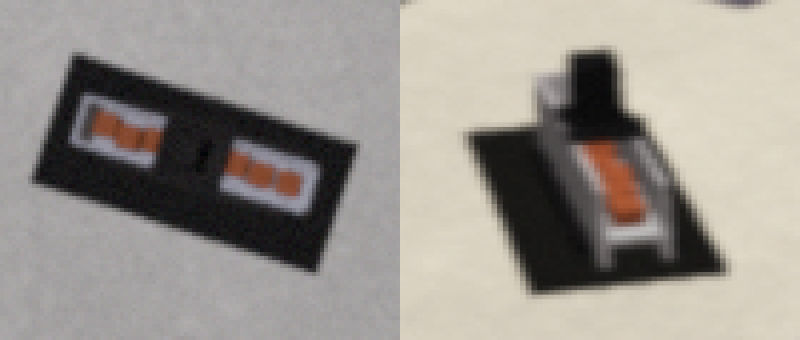

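Confirmed: the aluminium shaker's open lip end points right and towards the camera, i.e. −y (lip at about (273,193) in top), with terracotta chips either side of the black handle at (244,184). I'll first rehearse the pouring tilt empty, over bay c, on the way.

```bash
python3 -m pendant '[[[0,-0.04,-0.025],[-0.04,0,0]],[[0,-0.04,-0.025],[-0.04,0,0]],[[0,-0.04,-0.023],[-0.04,0,0]],[[0,-0.04,-0.021],[-0.04,0,0]],[[0,-0.04,-0.02],[-0.04,0,0]],[[0,-0.04,-0.018],[-0.04,0,0]],[[0,-0.04,-0.017],[-0.04,0,0]],[[0,-0.04,-0.016],[-0.04,0,0]],[[0,-0.04,-0.015],[-0.04,0,0]],[[0,-0.04,-0.015],[-0.04,0,0]],[[0,-0.04,-0.015],[-0.04,0,0]],[[0,0,0],[0,0,0]]]' 0.08; python3 -c "
from h import *
s=observe();print(s['qpos'],q2R(s['tool_rot']).round(3))"
```

```text
time: 2.9
tcp_pos: [0.628, 0.2853, 0.2072]
tool_rot: [-0.489, 0.512, -0.49, -0.509]
contact_force: [0.1, -0.8, -0.5]
grip_width: 0.0799
[-0.55237728  0.54180217  0.07539973  1.39925085 -0.03725079  1.20122054
  1.13838382] [[ 0.003 -0.999 -0.042]
 [-0.003 -0.042  0.999]
 [-1.    -0.003 -0.003]]
```

```bash
python3 -m pendant '[[[0,0,-0.046],[-0.03,0,0]],[[0,0,-0.046],[-0.03,0,0]],[[0,0,-0.046],[0,0,0]],[[0,0,-0.046],[0,0,0]],[[0,0,-0.046],[0,0,0]],[[0,0,0],[0,-0.14,0]],[[0,0,0],[0,-0.14,0]],[[0,0,0],[0,-0.14,0]],[[0,0,0],[0,-0.14,0]],[[0,0,0],[0,-0.14,0]],[[0,0,0],[0,-0.05,0]],[[0,0,0],[0,0,0]]]'; python3 -c "
from h import *
s=observe();print(s['qpos'],q2R(s['tool_rot']).round(3))"
```

```text
time: 4.1
tcp_pos: [0.6429, 0.0588, 0.2056]
tool_rot: [0.614, -0.295, 0.268, 0.682]
contact_force: [0.6, -0.6, -1.1]
grip_width: 0.0805
[ 0.30124373  0.65487909 -0.13304132  1.46991089 -0.65209009  1.33398998
  2.11941971] [[-0.073 -0.995 -0.073]
 [ 0.678 -0.103  0.728]
 [-0.731  0.004  0.682]]
```

```bash
python3 -m pendant '[[[0,0,0],[0,0.14,0]],[[0,0,0],[0,0.14,0]],[[0,0,0],[0,0.14,0]],[[0,0,0],[0,0.14,0]],[[0,0,0],[0,0.14,0]],[[0,0,0],[0,0.05,0]],[[0,0.021,0.04],[0,0,0]],[[0,0.021,0.04],[0,0,0]],[[0,0.021,0.04],[0,0,0]],[[0,0.021,0.04],[0,0,0]],[[0,0.021,0.04],[0,0,0]],[[0,0,0],[0.13,0,0]]]' 0.08; python3 -m pendant '[[[0,0.01,0.02],[0.13,0,0]],[[0,0,0.01],[0.12,0,0]],[[0,0,0],[0,0,0]],[[0,0,0],[0,0,0]]]';python3 - <<'E'
from h import *
np.set_printoptions(precision=4,suppress=True)
s=observe();print(s['qpos'],q2R(s['tool_rot']))
f=grab_frame('wrist')
for n,z in(('shaker_handle',.088),('shaker_lip',.022)):
  for r in spot_point(f,n)[:2]: print(n,r['pixel'],r['confidence'],atz(f,r['pixel'],z,s))
print(proj(f,[.490,.288,.088],s))
cv2.imwrite('pics/d.png',f['color'])
E
```

```text
time: 5.3
tcp_pos: [0.5122, 0.2586, 0.2095]
tool_rot: [0.504, -0.496, 0.501, 0.499]
contact_force: [-0.1, -0.7, 0.0]
grip_width: 0.0802
time: 5.7
tcp_pos: [0.5089, 0.2804, 0.2088]
tool_rot: [0.562, -0.429, 0.561, 0.429]
contact_force: [-0.3, -0.9, -0.3]
grip_width: 0.0798
[-0.6691  0.3602  0.0994  1.6901 -0.0387  1.0916  0.7463] [[ 0.0017 -0.9648  0.2631]
 [ 0.0004  0.2631  0.9648]
 [-1.     -0.0016  0.0008]]
shaker_handle [319.5, 174.9] 0.78 [0.4929 0.2847 0.088 ]
[321.9876 171.2146]
```

View pics/d.png

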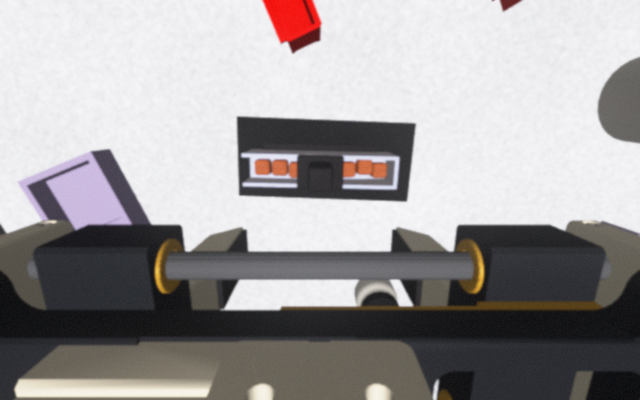

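Handle at (320,175) in the wrist view, lip end at the left; the estimate agrees with top/side within 3 mm. Going down.

```bash
python3 -m pendant '[[[0,0.01,0.001],[0.03,0,0]],[[0,0.009,0],[0,0,0]],[[0.03,0,0],[0,0,0]],[[0.03,0,0],[0,0,0]],[[0.025,0,0],[0,0,0]],[[0.02,0,0],[0,0,0]],[[0.015,0,0],[0,0,0]],[[0,0,0],[0,0,0]],[[0,0,0],[0,0,0]]]' 0.08; python3 -c "
from h import *
s=observe();f=grab_frame('wrist');cv2.imwrite('pics/e.png',f['color']);print(q2R(s['tool_rot']).round(3),proj(f,[.49,.2865,.108],s))"
```

```text
time: 6.75
tcp_pos: [0.4912, 0.2857, 0.0884]
tool_rot: [0.569, -0.419, 0.569, 0.419]
contact_force: [-0.1, -0.1, 1.2]
grip_width: 0.0801
[[-0.    -0.955  0.297]
 [-0.     0.297  0.955]
 [-1.     0.    -0.   ]] [321.17590629 242.92127404]
```

View pics/e.png

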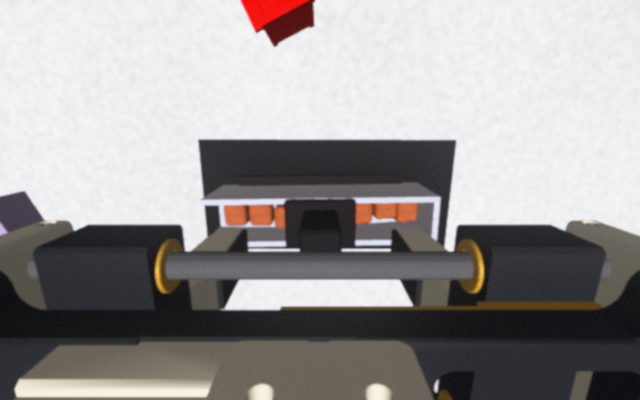

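The post is centred between the fingers (320,225), chips well below the tips. Closing.

```bash
python3 -m pendant '[[[0,0,0],[0,0,0]],[[0,0,0],[0,0,0]],[[0,0,0],[0,0,0]],[[0,0,0],[0,0,0]],[[0,0,0],[0,0,0]],[[0,0,0],[0,0,0]],[[0,0,0],[0,0,0]]]' 0.015 50
```

```text
time: 7.5
tcp_pos: [0.4912, 0.2859, 0.088]
tool_rot: [0.569, -0.419, 0.569, 0.419]
contact_force: [-0.2, 0.0, 0.2]
grip_width: 0.0289
```

```bash
python3 -m pendant '[[[0,0,0],[0,0,0]],[[0,0,0],[0,0,0]]]'; python3 -m pendant '[[[-0.004,0,0],[0,0.02,0]],[[-0.008,0,0],[0,0.02,0]],[[-0.012,0,0],[0,0.02,0]],[[-0.015,0,0],[0,0.02,0]],[[-0.018,0,0],[0,0.02,0]],[[-0.02,0,0],[0,0.02,0]],[[-0.018,0,0],[0,0,0]],[[-0.012,0,0],[0,0,0]],[[-0.006,0,0],[0,0,0]],[[0,0,0],[0,0,0]]]'; python3 -c "
from h import *
s=observe();f=grab_frame('wrist');g=grab_frame('side');cv2.imwrite('pics/f.png',np.hstack([cv2.resize(f['color'],(400,250)),cv2.resize(g['color'][90:240,200:440],(400,250))]));print(q2R(s['tool_rot']).round(3))"
```

```text
time: 7.7
tcp_pos: [0.4912, 0.286, 0.088]
tool_rot: [0.57, -0.419, 0.569, 0.419]
contact_force: [0.2, 1.1, -0.4]
grip_width: 0.0207
time: 8.7
tcp_pos: [0.4942, 0.2947, 0.201]
tool_rot: [0.535, -0.443, 0.602, 0.393]
contact_force: [-0.1, -0.4, -1.3]
grip_width: 0.0148
[[-0.035 -0.955  0.295]
 [-0.114  0.297  0.948]
 [-0.993 -0.001 -0.119]]
```

View pics/f.png

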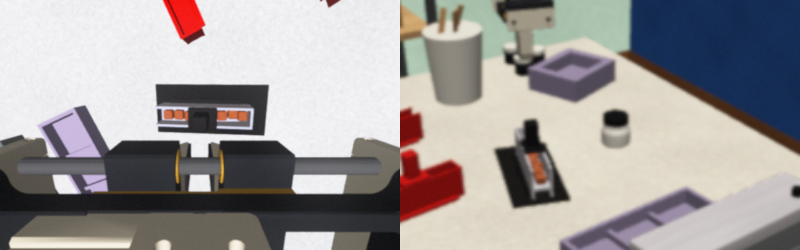

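The grasp missed: the fingers closed on nothing and the shaker still stands on its mat with its chips. I need to find the offset.

```bash
python3 - <<'E'
from h import *
np.set_printoptions(precision=4,suppress=True)
s=observe();f=grab_frame('wrist');t=grab_frame('top');g=grab_frame('side')
print(s['tcp_pos'],s['grip_width']);M=np.array(f['mount']);print(M)
F,cx,cy=K(f)
for p in ([0,0,0],[.019,0,0],[-.047,0,0]):
  c=np.linalg.inv(M)@np.append(p,1);print('tool pt',p,cx+F*c[0]/c[2],cy+F*c[1]/c[2])
R_={}
for k,fr in(('w',f),('t',t),('s',g)):
  for n in('shaker_handle','shaker_lip'):
    for r in spot_point(fr,n)[:4]:
      X=atz(fr,r['pixel'],.088 if 'h' in n[6:] else .022,s)
      if .4<X[0]<.6 and .15<X[1]<.4: print(k,n,np.round(r['pixel'],1),round(r['confidence'],2),X); R_[k,n]=ray(fr,r['pixel'],s)
for n in('shaker_handle','shaker_lip'):
  for a,b in(('w','t'),('w','s'),('t','s')):
    if (a,n) in R_ and (b,n) in R_: print(n,a,b,tri(R_[a,n],R_[b,n]))
print('tcp in top/side',proj(t,s['tcp_pos']),proj(g,s['tcp_pos']))
A=t['color'];cv2.imwrite('pics/g.png',np.hstack([cv2.resize(t['color'][130:230,190:300],(396,360),interpolation=3),cv2.resize(g['color'][110:220,220:340],(393,360),interpolation=3)]))
E
```

```text
[0.4937 0.2943 0.1999] 0.014408114907533609
[[-0.0012 -0.2445  0.9697 -0.1768]
 [ 0.0009 -0.9697 -0.2445  0.0653]
 [ 1.      0.0006  0.0014 -0.0011]
 [ 0.      0.      0.      1.    ]]
tool pt [0, 0, 0] 320.2914489089527 233.06017184927157
tool pt [0.019, 0, 0] 320.14215255122065 223.33540826894992
tool pt [-0.047, 0, 0] 320.8274231038863 267.9720907337038
w shaker_handle [320.3 196.1] 0.87 [0.4927 0.281  0.088 ]
w shaker_handle [257.8 181.1] 0.39 [0.4611 0.2251 0.088 ]
w shaker_lip [261.6 182.1] 0.98 [0.469  0.2045 0.022 ]
w shaker_lip [271.8 180.9] 0.33 [0.4711 0.2174 0.022 ]
t shaker_handle [242.4 185.4] 0.56 [0.4853 0.2818 0.088 ]
t shaker_lip [272.4 194.8] 0.67 [0.4622 0.2052 0.022 ]
s shaker_handle [275.8 168.9] 0.9 [0.4854 0.2836 0.088 ]
s shaker_lip [284.3 203.5] 0.64 [0.463  0.1969 0.022 ]
shaker_handle w t [0.4664 0.2649 0.1924]
shaker_handle w s [0.4599 0.2347 0.115 ]
shaker_handle t s [0.485  0.2818 0.0889]
shaker_lip w t [ 0.4682  0.2082 -0.0035]
shaker_lip w s [0.472  0.2138 0.0108]
shaker_lip t s [0.4644 0.2045 0.0177]
tcp in top/side [230.5305 179.7403] [274.6575 130.8895]
```

View pics/g.png

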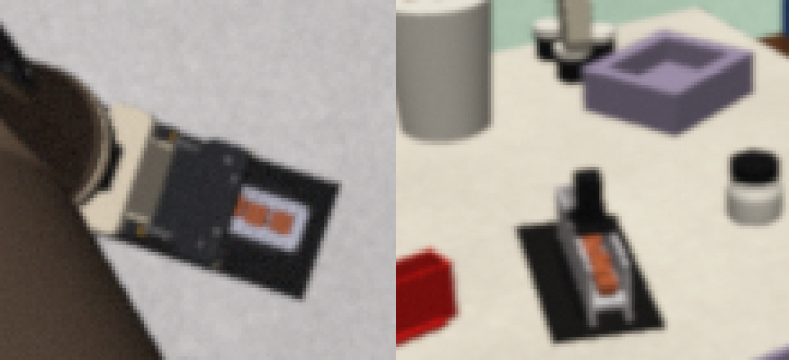

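```bash
python3 - <<'E'
from h import *
np.set_printoptions(precision=4,suppress=True)
s=observe();f=grab_frame('wrist');g=grab_frame('side');print('F',K(f), s['tcp_pos'],s['effort'],s['contact_force'])
Rm=q2R(s['tool_rot'])
for a in (.06,.04,.019,0,-.02,-.04): print(a,proj(g,s['tcp_pos']+Rm@[a,0,0]))
S=cv2.resize(g['color'][80:200,230:330],None,fx=5,fy=5,interpolation=3)
cv2.imwrite('pics/i.png',S[:600,:500])
E
```

```text
F (np.float64(302.19474538165156), 318.99661404276867, 200.61579626213927) [0.4939 0.2947 0.2004] [  0.0124 -63.7174   2.6185 -30.1392   0.3792   0.6897   0.0099] [-0.0816 -0.2527 -0.6932]
0.06 [276.1729 151.1619]
0.04 [275.6764 144.4038]
0.019 [275.1487 137.2206]
0 [274.6654 130.6431]
-0.02 [274.1507 123.6374]
-0.04 [273.6298 116.5463]
```

View pics/i.png

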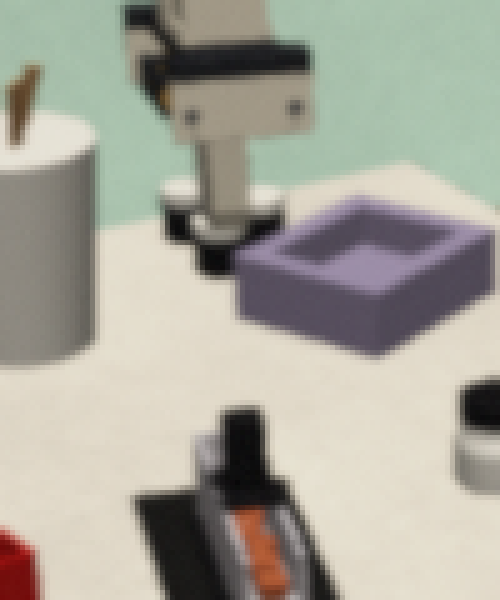

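The side view shows the real fingertips at (274,125), about 12 px (roughly 35 mm) above where the reported pose and overhang put them. The wrist view's finger scale agrees. So the true grasp point sits about 35 mm behind the reported TCP, and the fingers closed over the post's top. I'll regrasp with the reported z at about 0.058 (true tips about 0.074, above the bridge at 0.064).

```bash
python3 -m pendant '[[[0,0,0],[0,-0.06,0]],[[0,0,-0.006],[0,-0.06,0]],[[0,0.001,-0.005],[0,0,0]],[[0,0,0],[0,0,0]],[[0.02,0,0],[0,0,0]],[[0.03,0,0],[0,0,0]],[[0.03,0,0],[0,0,0]],[[0.02,0,0],[0,0,0]],[[0.02,0,0],[0,0,0]],[[0.012,0,0],[0,0,0]],[[0.006,0,0],[0,0,0]],[[0,0,0],[0,0,0]]]' 0.06; python3 - <<'E'
from h import *
s=observe();f=grab_frame('wrist');g=grab_frame('side');print(q2R(s['tool_rot']).round(3))
cv2.imwrite('pics/j.png',np.hstack([cv2.resize(f['color'][120:320,160:480],(400,250)),cv2.resize(g['color'][90:215,200:400],(400,250),interpolation=3)]))
E
```

```text
time: 10.55
tcp_pos: [0.4895, 0.2848, 0.0624]
tool_rot: [0.569, -0.419, 0.57, 0.419]
contact_force: [-0.4, -0.3, -0.2]
grip_width: 0.0597
[[-0.001 -0.955  0.297]
 [-0.001  0.297  0.955]
 [-1.     0.001 -0.001]]
```

View pics/j.png

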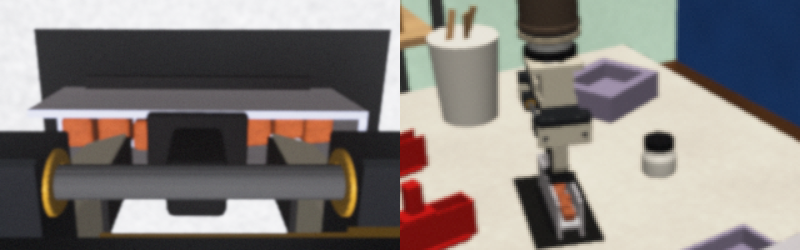

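The fingers now straddle the post (wrist crop (195,165); side view shows the finger beside it just above the bridge). Closing.

```bash
python3 -m pendant '[[[0.002,0,0],[0,0,0]],[[0,0,0],[0,0,0]],[[0,0,0],[0,0,0]],[[0,0,0],[0,0,0]],[[0,0,0],[0,0,0]],[[0,0,0],[0,0,0]],[[0,0,0],[0,0,0]]]' 0.01 55
```

```text
time: 11.35
tcp_pos: [0.4898, 0.2844, 0.0611]
tool_rot: [0.57, -0.419, 0.57, 0.419]
contact_force: [-0.5, -1.0, 2.4]
grip_width: 0.0232
```

```bash
python3 -m pendant '[[[0,0,0],[0,0,0]],[[-0.002,0,0],[0,0.01,0]],[[-0.006,0,0],[0,0.02,0]],[[-0.012,0,0],[0,0.02,0]],[[-0.018,0,0],[0,0.02,0]],[[-0.022,0,0],[0,0.02,0]],[[-0.024,0,0],[0,0.02,0]],[[-0.022,0,0],[0,0.01,0]],[[-0.015,0,0],[0,0,0]],[[-0.007,0,0],[0,0,0]],[[0,0,0],[0,0,0]]]'
```

```text
time: 12.45
tcp_pos: [0.4929, 0.2945, 0.1888]
tool_rot: [0.535, -0.444, 0.602, 0.393]
contact_force: [-0.6, 0.1, -3.9]
grip_width: 0.0234
```

Held: width 23.4 mm, about 3.9 N of weight. Carrying to bay c.

```bash
python3 -m pendant '[[[0.0005,-0.005,-0.004],[0,0,0]],[[0.001,-0.01,-0.008],[0,0,0]],[[0.0015,-0.015,-0.012],[0,0,0]],[[0.002,-0.02,-0.016],[0,0,0]],[[0.002,-0.0235,-0.019],[0,0,0]],[[0.002,-0.025,-0.02],[0,0,0]],[[0.002,-0.0235,-0.019],[0,0,0]],[[0.002,-0.02,-0.016],[0,0,0]],[[0.0015,-0.0135,-0.011],[0,0,0]],[[0.001,-0.007,-0.006],[0,0,0]],[[0.0005,-0.0035,-0.003],[0,0,0]],[[0,-0.0015,-0.001],[0,0,0]]]'
python3 -m pendant '[[[0,0,0],[-0.02,0,-0.0024]],[[0,0,0],[-0.035,0,-0.0042]],[[0.004,0,0.0005],[-0.045,0,-0.0054]],[[0.006,0,0.0007],[-0.045,0,-0.0054]],[[0.009,0,0.001],[-0.045,0,-0.0054]],[[0.009,0,0.001],[-0.045,0,-0.0054]],[[0.009,0,0.001],[-0.045,0,-0.0054]],[[0.009,0,0.001],[-0.045,0,-0.0054]],[[0.006,0,0.0007],[-0.045,0,-0.0054]],[[0.004,0,0.0005],[-0.03,0,-0.0036]],[[0.002,0,0],[0,0,0]],[[0,0,0],[0,0,0]]]'
python3 - <<'E'
from h import *
np.set_printoptions(precision=4,suppress=True)
s=observe();Rm=q2R(s['tool_rot']);print(Rm,s['qpos']);lip=s['tcp_pos']+Rm@[.039,0,-.084];print('lip',lip)
c,si=np.cos(np.radians(6)),np.sin(np.radians(6));d=lip[:2]-[.54,0];print('lip mould frame',d@[c,si],d@[-si,c])
f=grab_frame('wrist');cv2.imwrite('pics/k.png',f['color'])
E
```

```text
time: 13.65
tcp_pos: [0.6119, 0.115, 0.1884]
tool_rot: [0.534, -0.443, 0.603, 0.394]
contact_force: [-0.2, 0.0, -3.5]
grip_width: 0.0235
time: 14.85
tcp_pos: [0.6121, 0.1142, 0.1304]
tool_rot: [-0.445, 0.555, -0.502, -0.492]
contact_force: [0.2, 0.3, -3.9]
grip_width: 0.0235
[[ 0.0117 -0.9949 -0.1001]
 [-0.119  -0.1008  0.9878]
 [-0.9928  0.0003 -0.1196]] [-0.4191  0.5114  0.1116  1.6662  0.0744  0.9944  1.3093]
lip [0.6209 0.0266 0.1017]
lip mould frame 0.08328065868310607 0.017962274213596842
```

View pics/k.png

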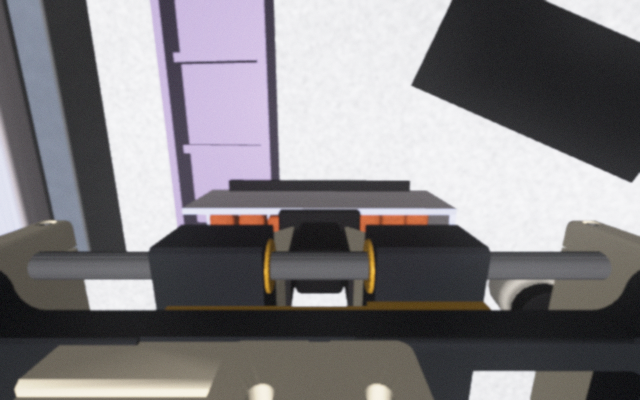

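Aligned: the lip is at mould (+83, +18) mm, rib b/c at row 148 above the trough in the wrist view. From here I'll count chips by colour. Pre-tilting to about 10° while lowering the lip to about 0.07.

```bash
cat > c.py <<'E'
from h import *
np.set_printoptions(precision=3,suppress=True)
s=observe();Rm=q2R(s['tool_rot']);lip=s['tcp_pos']+Rm@[.039,0,-.084]
c,si=np.cos(np.radians(6)),np.sin(np.radians(6))
M=lambda p:np.array([(p[0]-.54)*c+p[1]*si,-(p[0]-.54)*si+p[1]*c])
print('t',s['time'],'tilt',np.degrees(np.arctan2(Rm[2,2],-Rm[2,0])).round(2),'lip mould',M(lip),'z',lip[2],'roll',Rm[2,1].round(3))
for n in('top','wrist'):
  f=grab_frame(n);b,g,r=[f['color'][...,i].astype(int) for i in range(3)]
  m=((r>g*1.6)&(g>b*1.05)&(r>90)).astype(np.uint8)
  k,_,st,ce=cv2.connectedComponentsWithStats(m)
  for i in range(1,k):
    if st[i,4]<12: continue
    P=atz(f,ce[i],.016,s);q=M(P)
    if n=='top' and not(abs(q[0])<.17 and -.15<q[1]<.2): continue
    print(n,ce[i].round(),'area',st[i,4],'mould xy' ,q)
  cv2.imwrite(f'pics/{n}_{s["time"]:.2f}.png',f['color'])
E
python3 -m pendant '[[[0.0007,0,-0.0012],[0,-0.02,0]],[[0.0007,0,-0.0012],[0,-0.03,0]],[[0.0007,0,-0.0012],[0,-0.03,0]],[[0.0007,0,-0.0012],[0,-0.03,0]],[[0.0007,0,-0.0012],[0,-0.03,0]],[[0.0007,0,-0.0012],[0,-0.03,0]],[[0.0007,0,-0.0012],[0,-0.03,0]],[[0.0007,0,-0.0012],[0,-0.03,0]],[[0.0007,0,-0.0012],[0,-0.03,0]],[[0.0007,0,-0.0012],[0,-0.03,0]],[[0,0,-0.0006],[0,-0.02,0]]]'; python3 c.py
```

```text
time: 16.0
tcp_pos: [0.6139, 0.1001, 0.1235]
tool_rot: [0.518, -0.472, 0.427, 0.572]
contact_force: [-0.5, -0.5, -3.5]
grip_width: 0.0232
t 16.0 tilt 10.94 lip mould [0.084 0.017] z 0.06922253718656554 roll -0.0
wrist [237. 220.] area 488 mould xy [0.105 0.033]
wrist [274. 222.] area 137 mould xy [0.11  0.068]
wrist [391. 221.] area 660 mould xy [0.116 0.189]
```

```bash
python3 -m pendant '[[[-0.0015,0,-0.0007],[0,-0.0175,0]],[[-0.0015,0,-0.0007],[0,-0.0175,0]],[[0,0,0],[0,0,0]],[[0,0,0],[0,0,0]]]' >/dev/null; python3 c.py;  python3 -m pendant '[[[-0.0015,0,-0.0007],[0,-0.0175,0]],[[-0.0015,0,-0.0007],[0,-0.0175,0]],[[0,0,0],[0,0,0]],[[0,0,0],[0,0,0]]]'>/dev/null; python3 c.py
```

```text
t 16.5 tilt 12.89 lip mould [0.083 0.018] z 0.06921969165709262 roll 0.0
top [282. 140.] area 15 mould xy [0.102 0.17 ]
wrist [222. 220.] area 238 mould xy [0.104 0.023]
wrist [251. 220.] area 233 mould xy [0.106 0.049]
wrist [274. 222.] area 138 mould xy [0.11  0.071]
wrist [391. 221.] area 659 mould xy [0.118 0.195]
t 17.0 tilt 14.9 lip mould [0.083 0.017] z 0.06916850541390576 roll 0.0
top [283. 139.] area 18 mould xy [0.103 0.166]
wrist [219. 220.] area 240 mould xy [0.104 0.021]
wrist [250. 220.] area 229 mould xy [0.107 0.05 ]
wrist [274. 222.] area 143 mould xy [0.111 0.072]
wrist [391. 221.] area 662 mould xy [0.12  0.199]
```

```bash
python3 -m pendant '[[[-0.0015,0,-0.0007],[0,-0.0175,0]],[[-0.0015,0,-0.0007],[0,-0.0175,0]],[[0,0,0],[0,0,0]],[[0,0,0],[0,0,0]]]' >/dev/null; python3 c.py|grep -v top
```

```text
t 17.5 tilt 16.91 lip mould [0.083 0.017] z 0.06922631117947911 roll 0.0
wrist [634.   6.] area 46 mould xy [-0.12   0.522]
wrist [211. 220.] area 245 mould xy [0.103 0.017]
wrist [248. 220.] area 224 mould xy [0.107 0.05 ]
wrist [273. 222.] area 149 mould xy [0.111 0.074]
wrist [391. 220.] area 661 mould xy [0.123 0.205]
```

```bash
python3 -m pendant '[[[-0.0015,0,-0.0007],[0,-0.0175,0]],[[-0.0015,0,-0.0007],[0,-0.0175,0]],[[0,0,0],[0,0,0]],[[0,0,0],[0,0,0]]]' >/dev/null; python3 c.py|grep -v top
```

```text
t 18.0 tilt 18.91 lip mould [0.083 0.017] z 0.06927067351458432 roll 0.0
wrist [616.   6.] area 47 mould xy [-0.125  0.522]
wrist [632.  14.] area 14 mould xy [-0.119  0.558]
wrist [182. 208.] area 214 mould xy [ 0.09  -0.005]
wrist [242. 220.] area 231 mould xy [0.107 0.046]
wrist [272. 222.] area 160 mould xy [0.112 0.075]
wrist [391. 220.] area 661 mould xy [0.125 0.211]
```

```bash
python3 -m pendant '[[[-0.0015,0,-0.0007],[0,-0.0175,0]],[[0,0,0],[0,0,0]],[[0,0,0],[0,0,0]],[[0,0,0],[0,0,0]]]' >/dev/null; python3 c.py|grep -v top
```

```text
t 18.5 tilt 19.92 lip mould [0.083 0.018] z 0.06941146560173118 roll 0.0
wrist [608.  10.] area 52 mould xy [-0.125  0.525]
wrist [167. 208.] area 421 mould xy [ 0.088 -0.015]
wrist [234. 220.] area 231 mould xy [0.106 0.041]
wrist [272. 222.] area 178 mould xy [0.112 0.076]
wrist [391. 220.] area 661 mould xy [0.126 0.215]
```

```bash
python3 -m pendant '[[[-0.0015,0,-0.0007],[0,-0.0175,0]],[[-0.0008,0,-0.0003],[0,-0.009,0]],[[0,0,0],[0,0,0]],[[0,0,0],[0,0,0]],[[0,0,0],[0,0,0]]]' >/dev/null; python3 c.py|grep -v top
```

```text
t 19.1 tilt 21.43 lip mould [0.083 0.018] z 0.06948901113139608 roll 0.0
wrist [594.   7.] area 68 mould xy [-0.131  0.521]
wrist [617.   5.] area 19 mould xy [-0.139  0.57 ]
wrist [630.  20.] area 16 mould xy [-0.125  0.608]
wrist [185. 193.] area 314 mould xy [0.076 0.002]
wrist [162. 211.] area 432 mould xy [ 0.091 -0.018]
wrist [271. 222.] area 195 mould xy [0.112 0.077]
wrist [391. 220.] area 659 mould xy [0.128 0.22 ]
```

Two chips are in bay c. Tip back 4° and shift to bay b.

```bash
python3 -m pendant '[[[0.003,0,0.0014],[0,0.035,0]],[[0.003,0,0.0014],[0,0.035,0]],[[0,0.004,0],[0,0,0]],[[0,0.01,0],[0,0,0]],[[0,0.014,0],[0,0,0]],[[0,0.014,0],[0,0,0]],[[0,0.014,0],[0,0,0]],[[0,0.014,0],[0,0,0]],[[0,0.01,0],[0,0,0]],[[0,0.004,0],[0,0,0]],[[0,0,0],[0,0,0]]]' ; python3 c.py
```

```text
time: 20.3
tcp_pos: [0.5303, 0.0861, 0.132]
tool_rot: [0.541, -0.439, 0.397, 0.598]
contact_force: [1.5, -0.2, -2.9]
grip_width: 0.024
t 20.3 tilt 17.43 lip mould [-0.001  0.018] z 0.06965080467438503 roll 0.0
top [289. 171.] area 28 mould xy [0.01  0.159]
wrist [475.  11.] area 122 mould xy [-0.179  0.291]
wrist [494.   3.] area 28 mould xy [-0.188  0.315]
wrist [506.   2.] area 20 mould xy [-0.191  0.331]
wrist [519.  10.] area 87 mould xy [-0.186  0.35 ]
wrist [625.   2.] area 17 mould xy [-0.209  0.515]
wrist [530.   7.] area 14 mould xy [-0.19   0.365]
wrist [623.  23.] area 141 mould xy [-0.187  0.519]
wrist [486.  19.] area 13 mould xy [-0.172  0.307]
wrist [629.  21.] area 12 mould xy [-0.19  0.53]
wrist [522.  29.] area 84 mould xy [-0.167  0.358]
wrist [480.  28.] area 12 mould xy [-0.164  0.301]
wrist [538.  31.] area 20 mould xy [-0.167  0.382]
wrist [618.  53.] area 46 mould xy [-0.152  0.522]
wrist [616.  68.] area 18 mould xy [-0.135  0.525]
wrist [613.  76.] area 17 mould xy [-0.125  0.523]
wrist [260. 220.] area 218 mould xy [0.024 0.062]
wrist [391. 220.] area 662 mould xy [0.039 0.207]
```

```bash
sed -i "s/    print(n,ce/    if n=='top' or ce[i][1]<100: continue\n    print(n,ce/" c.py; python3 -m pendant '[[[-0.003,0,-0.0014],[0,-0.035,0]],[[-0.003,0,-0.0014],[0,-0.035,0]],[[0,0,0],[0,0,0]],[[0,0,0],[0,0,0]],[[0,0,0],[0,0,0]]]' >/dev/null; python3 c.py
```

```text
t 20.9 tilt 21.41 lip mould [-0.     0.019] z 0.06962455025137332 roll 0.0
wrist [226. 220.] area 226 mould xy [0.022 0.036]
wrist [391. 220.] area 657 mould xy [0.044 0.221]
```

```bash
python3 -m pendant '[[[-0.0015,0,-0.0007],[0,-0.0175,0]],[[-0.0008,0,-0.0003],[0,-0.009,0]],[[0,0,0],[0,0,0]],[[0,0,0],[0,0,0]],[[0,0,0],[0,0,0]]]' >/dev/null; python3 c.py
```

```text
t 21.5 tilt 22.95 lip mould [-0.001  0.019] z 0.06977409140197659 roll 0.0
wrist [164. 209.] area 425 mould xy [ 0.005 -0.014]
wrist [391. 220.] area 653 mould xy [0.047 0.226]
```

```bash
python3 -m pendant '[[[-0.0015,0,-0.0007],[0,-0.0175,0]],[[-0.0008,0,-0.0003],[0,-0.009,0]],[[0,0,0],[0,0,0]],[[0,0,0],[0,0,0]],[[0,0,0],[0,0,0]]]' >/dev/null; python3 c.py
```

```text
t 22.1 tilt 24.47 lip mould [-0.001  0.019] z 0.06984941009484529 roll 0.0
wrist [163. 209.] area 427 mould xy [ 0.005 -0.014]
wrist [270. 221.] area 217 mould xy [0.029 0.08 ]
wrist [391. 220.] area 654 mould xy [0.049 0.232]
```

```bash
python3 -m pendant '[[[-0.0015,0,-0.0007],[0,-0.0175,0]],[[-0.0008,0,-0.0003],[0,-0.009,0]],[[0,0,0],[0,0,0]],[[0,0,0],[0,0,0]],[[0,0,0],[0,0,0]]]' >/dev/null; python3 c.py
```

```text
t 22.7 tilt 25.99 lip mould [-0.001  0.019] z 0.06996670767700133 roll 0.0
wrist [158. 208.] area 615 mould xy [ 0.003 -0.016]
wrist [391. 220.] area 653 mould xy [0.051 0.238]
```

```bash
python3 -m pendant '[[[-0.0015,0,-0.0007],[0,-0.0175,0]],[[-0.0008,0,-0.0003],[0,-0.009,0]],[[0,0,0],[0,0,0]],[[0,0,0],[0,0,0]],[[0,0,0],[0,0,0]]]' >/dev/null; python3 c.py
```

```text
t 23.3 tilt 27.51 lip mould [-0.001  0.019] z 0.07002786184116847 roll 0.0
wrist [159. 208.] area 511 mould xy [ 0.003 -0.013]
wrist [391. 220.] area 648 mould xy [0.054 0.245]
```

```bash
python3 -m pendant '[[[-0.0015,0,-0.0007],[0,-0.0175,0]],[[-0.0008,0,-0.0003],[0,-0.009,0]],[[0,0,0],[0,0,0]],[[0,0,0],[0,0,0]],[[0,0,0],[0,0,0]]]' >/dev/null; python3 c.py
```

```text
t 23.9 tilt 29.03 lip mould [-0.001  0.019] z 0.07012437710659247 roll 0.0
wrist [157. 208.] area 525 mould xy [ 0.003 -0.013]
wrist [391. 221.] area 645 mould xy [0.056 0.252]
wrist [154. 302.] area 20 mould xy [ 0.089 -0.026]
```

```bash
python3 - <<'E'
from h import *
w=grab_frame('wrist')['color'];s=grab_frame('side')['color'];t=grab_frame('top')['color']
A=cv2.resize(w[140:330,60:440],(800,400),interpolation=3)
B=cv2.resize(s[130:280,240:480],(320,200),interpolation=3);C=cv2.resize(t[100:250,250:430],(240,200),interpolation=3)
cv2.imwrite('pics/l.png',np.vstack([A,np.hstack([B,C,np.zeros((200,240,3),np.uint8)])]))
E
```

```text
(no output)
```

View pics/l.png

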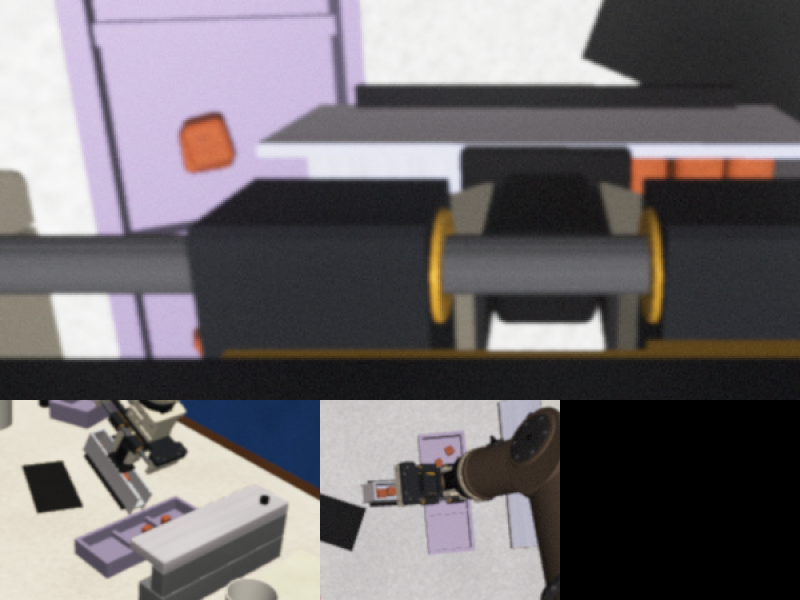

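Seen: one chip plainly in bay b (wrist crop (207,142)), two in bay c (top crop (450,452), (438,463)), three still at the shaker's rear. I'll measure the side view's blobs in numbers.

```bash
cat > d.py <<'E'
from h import *
import sys
np.set_printoptions(precision=3,suppress=True)
c,si=np.cos(np.radians(6)),np.sin(np.radians(6))
M=lambda p:np.array([(p[0]-.54)*c+p[1]*si,-(p[0]-.54)*si+p[1]*c])
for n in ('side','top'):
  f=grab_frame(n)
  for r in spot_point(f,'chip1_mid'):
    q=M(atz(f,r['pixel'],.016))
    if r['confidence']>.25 and abs(q[0])<.17 and abs(q[1])<.12: print(n,np.round(r['pixel']),round(r['confidence'],2),q)
  b,g,r=[f['color'][...,i].astype(int) for i in range(3)]
  m=((r>g*1.4)&(r>b*1.4)&(r>80)).astype(np.uint8);k,_,st,ce=cv2.connectedComponentsWithStats(m)
  for i in range(1,k):
    q=M(atz(f,ce[i],.016))
    if st[i,4]>5 and abs(q[0])<.17 and abs(q[1])<.12: print(' blob',n,ce[i].round(),st[i,4],q)
E
python3 d.py
```

```text
side [345. 211.] 0.27 [0.059 0.075]
 blob side [364. 219.] 34 [0.072 0.014]
 blob side [350. 225.] 29 [0.02  0.013]
 blob top [347. 137.] 31 [ 0.09  -0.018]
 blob top [339. 147.] 29 [0.064 0.008]
```

Blobs imply two chips in b, two in c, and four left in the shaker. One more release into b for a margin.

```bash
python3 -m pendant '[[[-0.0015,0,-0.0007],[0,-0.0175,0]],[[-0.0008,0,-0.0003],[0,-0.009,0]],[[0,0,0],[0,0,0]],[[0,0,0],[0,0,0]],[[0,0,0],[0,0,0]]]' >/dev/null; python3 c.py
```

```text
t 24.85 tilt 30.55 lip mould [-0.001  0.019] z 0.0702213969087133 roll 0.0
wrist [150. 184.] area 405 mould xy [-0.018 -0.015]
wrist [156. 210.] area 454 mould xy [ 0.004 -0.013]
wrist [364. 222.] area 158 mould xy [0.054 0.214]
wrist [402. 220.] area 431 mould xy [0.062 0.281]
wrist [133. 239.] area 453 mould xy [ 0.026 -0.033]
wrist [153. 303.] area 50 mould xy [ 0.089 -0.026]
```

```bash
python3 -m pendant '[[[-0.0015,0,-0.0007],[0,-0.0175,0]],[[-0.0008,0,-0.0003],[0,-0.009,0]],[[0,0,0],[0,0,0]],[[0,0,0],[0,0,0]],[[0,0,0],[0,0,0]]]' >/dev/null; python3 c.py; python3 d.py
```

```text
t 25.45 tilt 32.06 lip mould [-0.001  0.019] z 0.07033381326109217 roll 0.0
wrist [148. 185.] area 408 mould xy [-0.018 -0.015]
wrist [154. 210.] area 458 mould xy [ 0.004 -0.013]
wrist [402. 220.] area 441 mould xy [0.065 0.289]
wrist [131. 239.] area 463 mould xy [ 0.026 -0.032]
wrist [153. 304.] area 76 mould xy [ 0.089 -0.025]
 blob side [364. 219.] 34 [0.072 0.014]
 blob top [347. 137.] 32 [ 0.09  -0.018]
 blob top [339. 146.] 19 [0.067 0.007]
```

Three in b; three remain in the shaker and one is on the move. Tip back at once and shift to bay a.

```bash
python3 -m pendant '[[[0.0088,0,0.0041],[0,0.105,0]],[[0.003,0,0.0014],[0,0.035,0]],[[0,0.006,0],[0,0,0]],[[0,0.012,0],[0,0,0]],[[0,0.015,0],[0,0,0]],[[0,0.018,0],[0,0,0]],[[0,0.015,0],[0,0,0]],[[0,0.012,0],[0,0,0]],[[0,0.006,0],[0,0,0]],[[0,0,0],[0,0,0]]]' ; python3 c.py
```

```text
time: 26.75
tcp_pos: [0.447, 0.0702, 0.1406]
tool_rot: [0.563, -0.403, 0.365, 0.622]
contact_force: [0.4, -0.8, -2.6]
grip_width: 0.0238
t 26.75 tilt 24.05 lip mould [-0.085  0.019] z 0.07078388512959648 roll 0.001
wrist [612. 109.] area 2196 mould xy [-0.173  0.683]
wrist [555. 103.] area 50 mould xy [-0.18   0.519]
wrist [458. 102.] area 20 mould xy [-0.176  0.323]
wrist [455. 109.] area 27 mould xy [-0.168  0.32 ]
wrist [566. 109.] area 25 mould xy [-0.171  0.55 ]
wrist [485. 108.] area 12 mould xy [-0.17   0.372]
wrist [553. 119.] area 79 mould xy [-0.156  0.521]
wrist [471. 115.] area 26 mould xy [-0.161  0.348]
wrist [564. 118.] area 16 mould xy [-0.159  0.549]
wrist [572. 116.] area 18 mould xy [-0.162  0.569]
wrist [480. 120.] area 24 mould xy [-0.155  0.366]
wrist [565. 126.] area 15 mould xy [-0.147  0.555]
wrist [552. 134.] area 25 mould xy [-0.135  0.525]
wrist [578. 133.] area 20 mould xy [-0.135  0.595]
wrist [581. 141.] area 15 mould xy [-0.122  0.609]
wrist [596. 144.] area 19 mould xy [-0.116  0.657]
wrist [579. 149.] area 30 mould xy [-0.109  0.609]
wrist [367. 221.] area 207 mould xy [-0.04   0.196]
wrist [400. 220.] area 211 mould xy [-0.035  0.245]
wrist [145. 302.] area 323 mould xy [ 0.004 -0.038]
```

```bash
sed -i 's/ce\[i\]\[1\]<100/ce[i][1]<160/' c.py; python3 -m pendant '[[[-0.003,0,-0.0014],[0,-0.035,0]],[[-0.003,0,-0.0014],[0,-0.035,0]],[[-0.003,0,-0.0014],[0,-0.035,0]],[[-0.003,0,-0.0014],[0,-0.035,0]],[[0,0,0],[0,0,0]],[[0,0,0],[0,0,0]],[[-0.0015,0,-0.0007],[0,-0.0175,0]],[[-0.0015,0,-0.0007],[0,-0.0175,0]],[[0,0,0],[0,0,0]],[[0,0,0],[0,0,0]]]' >/dev/null; python3 c.py
```

```text
t 27.85 tilt 34.06 lip mould [-0.085  0.019] z 0.07110892108187365 roll 0.0
wrist [159. 214.] area 438 mould xy [-0.076 -0.007]
wrist [380. 220.] area 212 mould xy [-0.022  0.259]
wrist [142. 304.] area 346 mould xy [ 0.002 -0.03 ]
```

```bash
python3 -m pendant '[[[-0.0015,0,-0.0007],[0,-0.0175,0]],[[-0.0015,0,-0.0007],[0,-0.0175,0]],[[0,0,0],[0,0,0]],[[0,0,0],[0,0,0]],[[-0.0015,0,-0.0007],[0,-0.0175,0]],[[-0.0015,0,-0.0007],[0,-0.0175,0]],[[0,0,0],[0,0,0]],[[0,0,0],[0,0,0]]]' >/dev/null; python3 c.py
```

```text
t 28.75 tilt 38.09 lip mould [-0.085  0.019] z 0.07113440107555259 roll 0.0
wrist [154. 214.] area 478 mould xy [-0.078 -0.008]
wrist [115. 225.] area 486 mould xy [-0.074 -0.036]
wrist [144. 300.] area 423 mould xy [-0.003 -0.025]
```

```bash
python3 -m pendant '[[[-0.0015,0,-0.0007],[0,-0.0175,0]],[[-0.0015,0,-0.0007],[0,-0.0175,0]],[[-0.0015,0,-0.0007],[0,-0.0175,0]],[[-0.0015,0,-0.0007],[0,-0.0175,0]],[[0,0,0],[0,0,0]],[[0,0,0],[0,0,0]],[[-0.0015,0,-0.0007],[0,-0.0175,0]],[[-0.0015,0,-0.0007],[0,-0.0175,0]],[[0,0,0],[0,0,0]],[[0,0,0],[0,0,0]]]'; python3 c.py;python3 d.py
```

```text
time: 29.85
tcp_pos: [0.4506, 0.0428, 0.1577]
tool_rot: [0.618, -0.289, 0.262, 0.683]
contact_force: [0.1, 0.0, -2.1]
grip_width: 0.0238
t 29.85 tilt 44.1 lip mould [-0.085  0.019] z 0.07128151725292131 roll 0.0
wrist [147. 216.] area 522 mould xy [-0.078 -0.008]
wrist [109. 228.] area 484 mould xy [-0.074 -0.035]
wrist [146. 296.] area 472 mould xy [-0.008 -0.017]
side [324. 241.] 0.52 [-0.078 -0.003]
side [346. 239.] 0.51 [-0.027 -0.028]
 blob side [364. 219.] 33 [0.072 0.013]
 blob side [326. 242.] 58 [-0.076 -0.009]
top [342. 141.] 0.53 [ 0.081 -0.004]
 blob top [347. 137.] 31 [ 0.09  -0.018]
 blob top [339. 147.] 27 [0.065 0.008]
 blob top [354. 160.] 28 [ 0.024 -0.033]
 blob top [352. 168.] 66 [ 0.001 -0.024]
 blob top [349. 175.] 27 [-0.018 -0.015]
```

Counts: c has 2, b has 4 (three blobs, one double), a has 2, total 8. The wrist force drop agrees that the shaker is empty. Returning it.

```bash
python3 -m pendant '[[[-0.01,0,0.0097],[0,0,0]],[[-0.018,0,0.0174],[0,0,0]],[[-0.018,0,0.0174],[0,0,0]],[[0,0,0],[0,0.09,0]],[[0,0,0],[0,0.11,0]],[[0,0,0],[0,0.11,0]],[[0,0,0],[0,0.11,0]],[[0,0,0],[0,0.11,0]],[[0,0,0],[0,0.11,0]],[[0,0,0],[0,0.09,0]],[[0,0,0],[0,0.04,0]],[[0,-0.004,0.015],[0,0,0]]]'
python3 -m pendant '[[[0,-0.008,0.03],[0,0,0]],[[0,-0.009,0.035],[0,0,0]],[[0,-0.009,0.036],[0,0,0]],[[0,-0.009,0.036],[0,0,0]],[[0,-0.009,0.035],[0,0,0]],[[0,-0.008,0.03],[0,0,0]],[[0,-0.004,0.015],[0.03,0,0]],[[0,0,0],[0.1,0,0]],[[0,0,0],[0.1,0,0]],[[0,0,0],[0.1,0,0]],[[0,0,0],[0.07,0,0]],[[0,0,0],[0,0,0]]]'
python3 -c "
from h import *
s=observe();print(q2R(s['tool_rot']).round(3))"; python3 d.py
```

```text
time: 31.35
tcp_pos: [0.4521, 0.0587, 0.223]
tool_rot: [-0.473, 0.525, -0.475, -0.524]
contact_force: [0.1, -0.1, -3.1]
grip_width: 0.0237
time: 32.55
tcp_pos: [0.4863, 0.2798, 0.2226]
tool_rot: [0.569, -0.42, 0.569, 0.419]
contact_force: [0.1, -0.2, -2.3]
grip_width: 0.0235
[[-0.    -0.955  0.296]
 [-0.001  0.296  0.955]
 [-1.     0.    -0.001]]
side [328. 243.] 0.39 [-0.077 -0.016]
 blob side [364. 219.] 33 [0.072 0.013]
 blob side [326. 242.] 58 [-0.076 -0.009]
top [348. 166.] 0.64 [ 0.005 -0.012]
top [346. 199.] 0.59 [-0.088  0.003]
top [349. 191.] 0.56 [-0.065 -0.009]
 blob top [347. 137.] 31 [ 0.09  -0.018]
 blob top [339. 147.] 25 [0.065 0.008]
 blob top [354. 159.] 27 [ 0.024 -0.033]
 blob top [352. 168.] 66 [ 0.001 -0.024]
 blob top [349. 174.] 28 [-0.018 -0.014]
 blob top [359. 193.] 29 [-0.075 -0.037]
 blob top [349. 195.] 32 [-0.078 -0.007]
```

All eight are in: c 2, b 4, a 2. Setting the shaker down.

```bash
python3 -m pendant '[[[0,0,0.005],[0,0,0]],[[0.01,-0.001,0.005],[0,0,0]],[[0.025,0,0],[0,0,0]],[[0.03,0,0],[0,0,0]],[[0.03,0,0],[0,0,0]],[[0.025,0,0],[0,0,0]],[[0.015,0,0],[0,0,0]],[[0.01,0,0],[0,0,0]],[[0.007,0,0],[0,0,0]],[[0.005,0,0],[0,0,0]],[[0,0,0],[0,0,0]]]'
```

```text
time: 33.85
tcp_pos: [0.4907, 0.289, 0.0645]
tool_rot: [0.569, -0.42, 0.569, 0.42]
contact_force: [-0.5, 0.3, -2.0]
grip_width: 0.0236
```

```bash
python3 -m pendant '[[[0.002,0,0],[0,0,0]],[[0.0015,0,0],[0,0,0]],[[0,0,0],[0,0,0]]]'; python3 -m pendant '[[[0,0,0],[0,0,0]],[[0,0,0],[0,0,0]],[[0,0,0],[0,0,0]],[[0,0,0],[0,0,0]],[[0,0,0],[0,0,0]],[[-0.015,0,0],[0,0,0]],[[-0.03,0,0],[0,0,0]],[[-0.035,0,0],[0,0,0]],[[-0.035,0,0],[0,0,0]],[[-0.03,0,0],[0,0,0]],[[0,0,0],[0,0,0]]]' 0.085
python3 - <<'E'
from h import *
np.set_printoptions(precision=4,suppress=True)
s=observe()
for n in('side','wrist'):
  f=grab_frame(n)
  for k,z in(('shaker_handle',.088),('shaker_lip',.022)):
    for r in spot_point(f,k)[:4]:
      X=atz(f,r['pixel'],z,s)
      if .4<X[0]<.6 and .15<X[1]<.4: print(n,k,r['pixel'],round(r['confidence'],2),X)
  cv2.imwrite(f'pics/m_{n}.png',f['color'])
E
```

```text
time: 34.15
tcp_pos: [0.4909, 0.289, 0.0615]
tool_rot: [0.569, -0.42, 0.569, 0.42]
contact_force: [-0.2, 0.7, -2.0]
grip_width: 0.0237
time: 35.25
tcp_pos: [0.4927, 0.2906, 0.2108]
tool_rot: [0.571, -0.42, 0.566, 0.42]
contact_force: [-0.2, 0.7, -0.4]
grip_width: 0.0847
side shaker_handle [274.0, 166.6] 0.61 [0.488  0.2998 0.088 ]
side shaker_lip [285.2, 200.3] 0.97 [0.4738 0.2112 0.022 ]
wrist shaker_handle [317.9, 192.2] 0.6 [0.4943 0.289  0.088 ]
wrist shaker_lip [250.5, 184.4] 0.66 [0.4748 0.2085 0.022 ]
```

The shaker is upright and released, handle at about (0.491, 0.292). Next, to the +y side of the mould with the jaws along the lamp.

```bash
python3 -m pendant '[[[0,-0.008,-0.014],[0,0,0]],[[0,-0.0153,-0.0286],[0,0,0]],[[0,-0.0153,-0.0286],[0,0,0]],[[0,-0.0153,-0.0286],[0,0,0]],[[0,-0.0153,-0.0286],[0,0,0]],[[0,-0.0153,-0.0286],[0,0,0]],[[0,-0.008,-0.014],[0.04,0,0]],[[0,0,0],[0.147,0,0]],[[0,0,0],[0.147,0,0]],[[0,0,0],[0.147,0,0]],[[0,0,0],[0.147,0,0]],[[0,0,0],[0.147,0,0]]]'
python3 -m pendant '[[[0,0,0],[0.147,0,0]],[[0.02,0,0],[0.147,0,0]],[[0.03,0,0],[0.107,0,0]],[[0.03,0,0],[0,0,0]],[[0.03,0,0],[0,0,0]],[[0,0,0],[0,0,0]],[[0,0,0],[0,0,0]]]'
python3 - <<'E'
from h import *
np.set_printoptions(precision=4,suppress=True)
s=observe();print(q2R(s['tool_rot']),s['qpos'])
f=grab_frame('side')
for a in(.019,-.016):print(a,proj(f,s['tcp_pos']+q2R(s['tool_rot'])@[a,0,0]))
t=grab_frame('top');c=np.radians(6)
for r in trace(t,'mould')[:1]:
    q=max(cv2.findContours(r['mask'].astype(np.uint8),0,2)[0],key=cv2.contourArea)[:,0]
    P=np.array([atz(t,p,.034)[:2] for p in q],np.float32);m=cv2.minAreaRect(P);print(r['confidence'],m,cv2.boxPoints(m))
for r in trace(t,'shaker')[:3]:
    q=max(cv2.findContours(r['mask'].astype(np.uint8),0,2)[0],key=cv2.contourArea)[:,0]
    P=np.array([atz(t,p,.05)[:2] for p in q],np.float32);print('shaker',r['confidence'],cv2.minAreaRect(P))
A=cv2.resize(f['color'][60:260,180:480],(480,320),interpolation=3);B=cv2.resize(t['color'][100:230,190:430],(480,260),interpolation=3)
cv2.imwrite('pics/n.png',np.vstack([A,B]))
E
```

```text
time: 36.75
tcp_pos: [0.5285, 0.0983, 0.206]
tool_rot: [0.686, -0.171, 0.686, 0.171]
contact_force: [-0.0, 0.0, -0.0]
grip_width: 0.0853
time: 37.45
tcp_pos: [0.5286, 0.0982, 0.0965]
tool_rot: [0.706, -0.034, 0.707, 0.033]
contact_force: [-0.5, -0.5, 0.5]
grip_width: 0.0848
[[-0.0014 -0.0949  0.9955]
 [-0.0008  0.9955  0.0949]
 [-1.     -0.0006 -0.0014]] [-0.316   0.418   0.0435  1.9189 -0.024   0.8067 -0.1646]
0.019 [322.8421 194.7472]
-0.016 [322.8593 183.1484]
0.66 ((0.5437758564949036, -0.02805330976843834), (0.2638973593711853, 0.06727521866559982), 11.569427490234375) [[ 0.4078 -0.0216]
 [ 0.4213 -0.0875]
 [ 0.6798 -0.0345]
 [ 0.6663  0.0314]]
shaker 0.93 ((0.2954542338848114, 0.5295512080192566), (0.17050208151340485, 0.07319384068250656), 9.626399040222168)
shaker 0.7 ((0.27725154161453247, 0.2881092131137848), (0.17259706556797028, 0.056774478405714035), 6.356324672698975)
shaker 0.6 ((0.49463987350463867, 0.2880404591560364), (0.17548011243343353, 0.05162058770656586), 72.08336639404297)
```

```bash
python3 -m pendant '[[[0.03,0,0],[0,0,0]],[[0.03,0,0],[0,0,0]],[[0.02,0,0],[0,0,0]],[[0.01,0,0],[0,0,0]],[[0.005,0,0],[0,0,0]],[[0,0,0],[0,0,0]]]';  python3 -m pendant '[[[0,-0.01,0],[0,0,0]],[[0,-0.01,0],[0,0,0]],[[0,-0.01,0],[0,0,0]],[[0,-0.005,0],[0,0,0]],[[0,-0.003,0],[0,0,0]]]'
```

```text
time: 38.25
tcp_pos: [0.5292, 0.0984, 0.0017]
tool_rot: [0.706, -0.034, 0.706, 0.034]
contact_force: [-0.6, -0.1, 0.4]
grip_width: 0.0852
time: 38.75
tcp_pos: [0.5327, 0.0596, 0.0017]
tool_rot: [0.706, -0.034, 0.706, 0.033]
contact_force: [-1.3, 4.8, 2.3]
grip_width: 0.0852
```

```bash
python3 -m pendant '[[[0,-0.003,0],[0,0,0]],[[0,-0.005,0],[0,0,0]],[[0,-0.007,0],[0,0,0]],[[0,-0.007,0],[0,0,0]],[[0,-0.007,0],[0,0,0]],[[0,-0.007,0],[0,0,0]],[[0,-0.007,0],[0,0,0]],[[0,-0.007,0],[0,0,0]],[[0,-0.006,0],[0,0,0]],[[0,-0.005,0],[0,0,0]],[[0,-0.003,0],[0,0,0]],[[0,-0.002,0],[0,0,0]]]'
```

```text
time: 39.95
tcp_pos: [0.539, -0.0035, 0.0016]
tool_rot: [0.706, -0.034, 0.706, 0.035]
contact_force: [-0.2, 6.0, 3.0]
grip_width: 0.0853
```

```bash
python3 -m pendant '[[[0,-0.003,0],[0,0,0]],[[0,-0.003,0],[0,0,0]],[[0,-0.003,0],[0,0,0]],[[0,-0.002,0],[0,0,0]],[[0,-0.001,0],[0,0,0]],[[0,0,0],[0,0,0]]]'; python3 d.py
```

```text
time: 40.55
tcp_pos: [0.5402, -0.0155, 0.0016]
tool_rot: [0.706, -0.034, 0.706, 0.035]
contact_force: [-0.3, 4.9, 3.3]
grip_width: 0.0852
side [346. 256.] 0.38 [-0.075 -0.081]
 blob side [346. 257.] 64 [-0.077 -0.085]
```

```bash
python3 -m pendant '[[[0,-0.002,0],[0,0,0]],[[0,-0.002,0],[0,0,0]],[[0,-0.001,0],[0,0,0]],[[0,0,0],[0,0,0]]]';python3 -m pendant '[[[0,-0.001,0],[0,0,0]],[[0,-0.001,0],[0,0,0]],[[0,0,0],[0,0,0]]]'; python3 -m pendant '[[[0,-0.001,0],[0,0,0]],[[0,-0.001,0],[0,0,0]],[[0,0,0],[0,0,0]]]'
```

```text
time: 41.15
tcp_pos: [0.5407, -0.0206, 0.0016]
tool_rot: [0.706, -0.034, 0.706, 0.035]
contact_force: [-1.2, 6.3, 3.5]
grip_width: 0.0851
time: 41.45
tcp_pos: [0.5409, -0.0225, 0.0016]
tool_rot: [0.706, -0.034, 0.706, 0.035]
contact_force: [-1.2, 4.8, 3.4]
grip_width: 0.085
time: 41.75
tcp_pos: [0.5411, -0.0244, 0.0017]
tool_rot: [0.706, -0.034, 0.706, 0.035]
contact_force: [-0.7, 6.0, 3.4]
grip_width: 0.085
```

```bash
python3 -m pendant '[[[0,-0.001,0],[0,0,0]],[[0,-0.001,0],[0,0,0]],[[0,0,0],[0,0,0]]]';python3 -m pendant '[[[0,-0.001,0],[0,0,0]],[[0,-0.001,0],[0,0,0]],[[0,0,0],[0,0,0]]]'; python3 -m pendant '[[[0,-0.001,0],[0,0,0]],[[0,-0.001,0],[0,0,0]],[[0,0,0],[0,0,0]]]'
```

```text
time: 42.05
tcp_pos: [0.5413, -0.0264, 0.0016]
tool_rot: [0.706, -0.034, 0.706, 0.035]
contact_force: [-0.6, 4.6, 2.8]
grip_width: 0.0848
time: 42.35
tcp_pos: [0.5415, -0.0271, 0.0017]
tool_rot: [0.706, -0.034, 0.706, 0.035]
contact_force: [-0.0, 9.6, 3.0]
grip_width: 0.085
time: 42.65
tcp_pos: [0.5418, -0.0272, 0.0017]
tool_rot: [0.706, -0.033, 0.706, 0.036]
contact_force: [-0.5, 16.0, 3.9]
grip_width: 0.085
```

The force climbs (16 N) and the motion has stalled: the mould is on the lamp. A little more to seat it, then back off and up.

```bash
python3 -m pendant '[[[0,-0.001,0],[0,0,0]],[[0,-0.001,0],[0,0,0]],[[0,0,0],[0,0,0]],[[0,0,0],[0,0,0]]]'; python3 -m pendant '[[[0,0.003,0],[0,0,0]],[[0,0.005,0],[0,0,0]],[[0,0.01,0],[0,0,0]],[[0,0.02,0],[0,0,0]],[[0,0.03,0],[0,0,0]],[[-0.03,0.02,0],[0,0,0]],[[-0.04,0,0],[0,0,0]],[[-0.04,0.02,0],[0,0,0]],[[-0.04,0.03,0],[0,0,0]],[[-0.04,0.03,0],[0,0,0]],[[0,0.03,0],[0,0,0]],[[0,0,0],[0,0,0]]]'
python3 - <<'E'
from h import *
np.set_printoptions(precision=4,suppress=True)
t=grab_frame('top');f=grab_frame('side')
for r in trace(t,'mould')[:1]:
    q=max(cv2.findContours(r['mask'].astype(np.uint8),0,2)[0],key=cv2.contourArea)[:,0]
    P=np.array([atz(t,p,.034)[:2] for p in q],np.float32);m=cv2.minAreaRect(P);print(r['confidence'],m,cv2.boxPoints(m))
A=cv2.resize(f['color'][130:300,220:480],(600,390),interpolation=3)[:300];B=cv2.resize(t['color'][110:235,190:440],(600,300),interpolation=3)
cv2.imwrite('pics/z.png',np.vstack([A,B]))
E
```

```text
time: 43.05
tcp_pos: [0.5418, -0.0272, 0.0017]
tool_rot: [0.706, -0.033, 0.706, 0.037]
contact_force: [-2.4, 21.2, 5.2]
grip_width: 0.0843
time: 44.25
tcp_pos: [0.522, 0.1685, 0.1926]
tool_rot: [0.707, -0.035, 0.705, 0.037]
contact_force: [0.1, -0.3, -0.9]
grip_width: 0.0851
0.72 ((0.5151795744895935, -0.32937079668045044), (0.08061747997999191, 0.10130933672189713), 0.5338670611381531) [[ 0.4744 -0.2791]
 [ 0.4753 -0.3804]
 [ 0.556  -0.3796]
 [ 0.555  -0.2783]]
```

View pics/z.png

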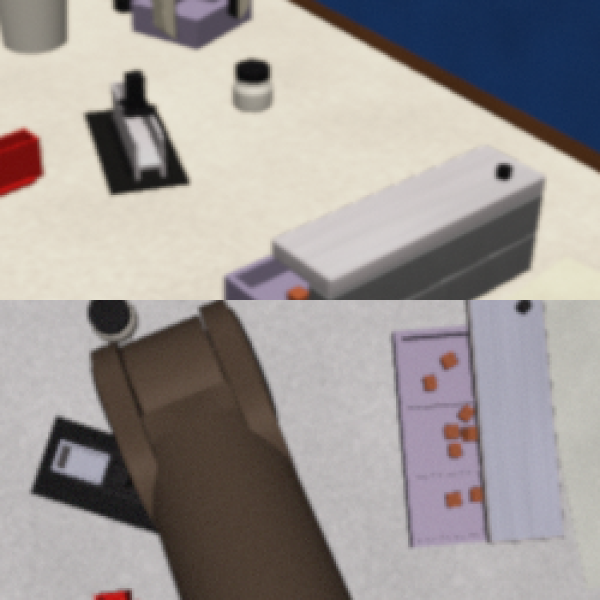

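```bash
python3 - <<'E'
from h import *
np.set_printoptions(precision=4,suppress=True)
t=grab_frame('top');a=np.radians(5.7);O=np.array([.570,-.133]);L=lambda p:np.array([(p[:2]-O)@[np.cos(a),np.sin(a)],(p[:2]-O)@[-np.sin(a),np.cos(a)]])
P=lambda x,y:(190+x/2.4,110+(y-300)/2.4)
for n,p,z in(('mould +x',P(392,333),.034),('mould -x',P(411,547),.034),('hood mid-up',P(469,335),.1),('hood -x end',P(489,540),.1)): print(n,L(atz(t,p,z)))
for n in('mixing_cup','pigment_jar','shaker'):
  for r in spot_point(t,n)[:2]: print(n,round(r['confidence'],2),atz(t,r['pixel'],0)[:2])
s=observe();print(s['time'],np.abs(s['joint_velocities']).max(),s['contact_force'])
E
```

```text
mould +x [0.1087 0.0969]
mould -x [-0.1485  0.0983]
hood mid-up [0.0867 0.0177]
hood -x end [-0.147   0.0176]
mixing_cup 0.84 [ 0.5126 -0.327 ]
mixing_cup 0.31 [ 0.5463 -0.0904]
pigment_jar 0.54 [0.6818 0.3054]
shaker 0.95 [0.2652 0.2979]
shaker 0.89 [0.303  0.5432]
44.6 0.006027293261377326 [ 0.409   0.2424 -0.1839]
```

```bash
python3 -c "
from workcell import job
print(job.sign_off())"
```

```text
the job is handed in; nothing more can be done
None
```

I poured all eight chips into the mould, put the shaker back on its mat, pushed the mould against the lamp, and handed the job in at about 44.6 s. No verdict is reported.

**First grasp missed:** the fingers closed over the top of the handle. The side camera showed the real fingertips about 35 mm behind where the reported tool pose puts them. I corrected for that and the second grasp held. The shaker and chips looked undisturbed by the miss.

**Pour:** the count was 2 chips in bay a, 4 in bay b and 2 in bay c. It is less even than the 2–3 per bay I aimed for, because more chips than I had counted came out into the middle bay. The last top view showed all eight still in the mould after the push.

**Shaker:** it stands upright, released and empty, about 5 mm or less from the mat's centre. In the very last check the arm hid most of it from the top camera, and the detector returned only the red look-alikes. I am relying on the pictures just after release and the final side view.

**Mould:** it stopped hard against the lamp with the force rising to 21 N.
- **Alignment:** its two ends differ by about 1.4 mm, and it is about 20 mm off the lamp's centre.
- **Gap:** my picture-based reading of the gap is uncertain by a few mm and could be up to about 4 mm. The hard stop says it is flush.

**Cup and jar:** my robot path never came near them. The jar measured within about 15 mm of its starting reading with the same detector; the cup's readings differ by about 15 mm. I put both differences down to detector scatter.

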